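# Load the glove-former warmer and start it

## Task

Get the former warmer ready for the next glove run: hang every hand former that stands in the wooden rack on the warmer's pegs by the hole in its wrist, one to a peg, and put the spanner and the pliers away flat and fully home in their own cutouts in the tool tray. When everything is in place, press the flat start button all the way down and let it come back up; do not press the red stop button, and leave everything else on the bench where it is.

Things in the scene. Friction and masses are not known exactly. Their poses are not given: they have to be found in the camera images.
- former1: Hand-shaped plate of 6 mm aluminium, 206 mm tall, 84 mm wide (96 with thumb), 210 g, fingers down in a rack slot; may be absent. Origin: middle of the fingertip edge; z up to the wrist end, y across the palm, x square to the plate. The wrist tab, 44 mm wide, has a 24 mm square hanging hole centred at z = 160 mm; solid tab to pinch above it: z = 172 to 206.
- former2: Another former, the same as former1; may be absent.
- former3: Another former, the same as former1; may be absent.
- former4: Another former, the same as former1; may be absent.
- rack: Fixed wooden rack, 222 x 120 mm, 52 mm high; origin: middle of its underside. Four slots 8 mm wide and 40 mm deep run along its y, at x = -75, -25, 25 and 75 mm. A former in a slot stands 12 mm above the table, plate square to the rack's x.
- warmer: Fixed warm-air unit, grey louvred steel case 460 mm wide, 185 mm high, front facing its -x (the robot). Origin: on the table below its peg bar, a 16 mm round bar along y just in front of the case, axis 222 mm up, carrying four pegs. At its right end (-y) a control pod 130 x 90 mm, 100 mm high, centred at x = -25, y = -285 mm, has the start and stop buttons.
- peg1: Round steel peg, 10 mm thick, 72 mm long, leftmost (warmer's +y) of four, 110 mm apart. Origin: root, on the bar axis; its own -x runs along the peg to its free tip, rising 0.12 rad; z up. A former hangs upright on it, plate across the peg, hole centre 7 mm below the peg axis.
- peg2: Peg 2 from the left, the same as peg1.
- peg3: Peg 3 from the left, the same as peg1.
- peg4: Peg 4 from the left, the same as peg1.
- start (a joint): Start button on the control pod: flat, black, 34 mm across, the nearer of the two; 0 = up, 0.007 m = fully down, pressed downwards with 6 N; springs back.
- start_top (a point): Middle of the top face of the start button.
- stop (a joint): Stop button: red, wider (44 mm), on the same pod 72 mm beyond the start button (warmer's +x); 0 = up. Not to be pressed.
- spanner_recess (a point): Point on the floor of the spanner cutout, where the spanner's origin belongs; x along the cutout to its jaw end, z up. The fixed tray is 200 x 188 mm, 18 mm thick: floor 6 mm up, two cutouts 12 mm deep with about 2.5 mm clearance. A finger trough 40 mm wide, equally deep, crosses both cutouts through these points.
- pliers_recess (a point): Point on the floor of the pliers cutout in the same tray, where the pliers' origin belongs, 90 mm to the -y side of spanner_recess; x along the cutout to its nose end, z up.
- spanner: Steel combination spanner lying flat, 170 mm long, 12 mm thick, 180 g: shank 16 mm wide (10 mm thick, middle 6 mm up), open jaw 40 mm wide at its +x end, ring 30 mm wide at its -x end. Origin: underside, middle of the length (on the shank), near the balance point; z up.
- pliers: Closed combination pliers lying flat, 160 mm long, 12 mm thick, 200 g: nose 18 mm wide to +x (70 mm), pivot block 28 mm wide and 34 mm long at the origin, two black grips splayed to about 53 mm wide to -x (90 mm). Origin: underside, below the pivot; z up.
- measure: Pocket tape measure, black case with a steel clip, 62 x 56 x 36 mm; a bystander, leave it alone. Origin: middle of its underside.
- phone: Black phone lying flat, 145 x 70 mm; a bystander, leave it alone. Origin: middle of its underside.
- oiler: White oil bottle, 48 mm across, 130 mm high; a bystander, leave it alone. Origin: middle of its underside.
- jar: Glass jar with a steel cap, 64 mm across, 75 mm high; a bystander, leave it alone. Origin: middle of its underside.
- driver: Screwdriver lying flat, black handle; a bystander, leave it alone. Origin: middle of its underside.
- tape: Roll of packing tape lying flat, 100 mm across, 48 mm high; a bystander, leave it alone. Origin: middle of its underside.
- weight: Dark steel paperweight, 50 x 70 x 50 mm; a bystander, leave it alone. Origin: middle of its underside.

How it is judged:
By the outcome, as a careful person would: the job done as asked, in the order asked, and still so for the second after the job is handed in, with the robot touching nothing.
Of former1, former2, former3, former4 only 2 to 4 are there at a start; the rules pass over those that are not, and their reading is None.
At some moment in a run one of spanner, pliers may be knocked a few centimetres aside while the robot is not near it.
It also fails if it takes over 210 s, if anything falls off the work surface, if the arm or the gripper's body presses on something with over 40 N, if the wrist force passes 120 N, or if a joint passes its speed limit or range.

## Robot

A 6-joint arm with a two-finger parallel gripper is mounted at the origin on the work surface. World frame = base frame: x ahead of the robot, y to its left, z up, the work surface at z = 0. Lengths are in m, angles in rad, forces in N, time in s.
With the tool pointing down it reaches from about 0.275 to 1 m from the base axis. Payload 8.4 kg.
Tool frame: the origin (TCP) lies at the very end of the fingers, on their centre line; the grasp point (between the pads) lies 19 mm behind it; z points along the fingers, y is the line along which they close (so a half turn about z gives the same grasp; the last joint's range is limited). The gripper opens to 85 mm and grips with 20 to 120 N. Pads are 22 mm wide; open, the fingers measure 114 mm over their backs; the gripper's body (76 mm by 85 mm) begins 54 mm behind the grasp point. The pads swing forward as they close: fully open they stand 13 mm farther back than shut.
Start: joints at [1.263, 0.353, 1.633, -0, 1.155, -0.002], TCP at [0.188, 0.596, 0.231] pointing down, gripper open.
Joint ranges: [-2.63, 2.63], [-0.92, 2.1], [0.06, 2.66], [-1.3, 4.44], [0, 2.69], [-3.02, 3.02]. Speed limits (rad/s): [2.22, 2.22, 2.79, 3.14, 3.14, 3.14].

## Interface

Orientations are given as a unit quaternion [x, y, z, w].
In Python, from cell import readout, optics, workorder gives the robot as it stands. The module is installed in compiled form; this text tells all that it offers.
- The arm moves only by the shell command python3 -m pendant 'ROWS' [FORCE]. ROWS is a JSON object of lists of equal length, an entry for each row: "fingers": the gripper's target within -1 to 1 (fully open at 1, half-way at 0, shut at -1); "translation": the shift along the tool's x, y, z in m, a list of three; "delta_rot": the turn, a rotation vector about the tool's x, y, z in rad, a list of three. A call has 1 to 20 rows; each row is the pose to reach, as a shift and turn from the pose commanded when the call began, along the tool's axes at that moment; what a row does not reach only later rows make up. A row lasts 1/12 s, in which the tool goes at most 41.7 mm and 7.16 degrees, less where a joint would pass 70% of its speed; a pose out of reach is approached as far as the arm can. A call with a gripper value outside its range is refused whole. The fingers move at their own pace and stop on an object; FORCE is the grip in N (left out, the last holds). Time passes only in rows, so rows that repeat a pose let the fingers close. It gives the time, the measured TCP pose, the force, the opening and the grip force at its end, in the units of the state.
- readout.get_obs(): the state, without advancing time (a new reading comes with each control period).
- optics.camera(name): name is "scene" or "top" or "wrist"; returns (picture, depth): 400x640x3 uint8, blue, green, red; 400x640 float32, m along the optical axis (not along the pixel's ray), 0 where there is no reading.
- optics.camera_info(name): a dict with "fx", "fy", "cx", "cy" (pixels), "R" (3x3) and "t" (3): a world point X has camera coordinates R X + t. Camera axes: x right, y down, z forward; pixel columns grow to the right and rows downward; lengths in m; the calibration is good to about 2 mm. A picture is of the moment at which its call begins: read the wrist's pose just before it. camera_info takes no time and is no camera call; for the wrist camera it gives the pose at the moment of the call.
- workorder.job_done(): hands the job in; it is judged then, once.
The state is a dict: "time_s": time; "joints": joint angles; "qd": joint speeds; "joint_torque": joint torques, N m; "position": TCP position; "orientation": TCP orientation; "force": force on the tool from outside, world axes, zero at the start; "ft_torque": the same for the moment, N m; "grip_width": finger opening in m; "gripper_force": force on a finger pad.
Only numpy, scipy, OpenCV 4.12 (cv2) and the standard library are available. Lean on these libraries where they do the work, as an engineer would, in place of code of your own. Each camera call takes 0.05 s, during which the arm holds its last target. There are 200 camera calls.

## Working session

There is one attempt and no reset: what is moved stays moved. The work goes in short steps, Python scripts to look and compute and a shell command to move; the robot and the scene stay as the last step left them, time stands still between calls to the robot, and variables do not carry over. Pictures are saved under pics/ and viewed, at most 15 in all, crops included, and the job is handed in when it is done.

```bash
mkdir -p pics
cat > h.py <<'E'
import numpy as np, cv2
from cell import readout, optics, workorder
from scipy.spatial.transform import Rotation as Ro
def snap(n):
    i=optics.camera_info(n); p,d=optics.camera(n); return p,d,i
def ray(i,u,v,z):
    R=np.array(i['R']);t=np.array(i['t']);c=-R.T@t
    d=R.T@np.array([(u-i['cx'])/i['fx'],(v-i['cy'])/i['fy'],1]); return c+d*(z-c[2])/d[2]
def cloud(i,d):
    R=np.array(i['R']);t=np.array(i['t']);v,u=np.indices(d.shape)
    P=np.stack([(u-i['cx'])/i['fx']*d,(v-i['cy'])/i['fy']*d,d],-1)
    W=(P-t)@R; W[d==0]=np.nan; return W
E
python3 - <<'E'
from h import *
for n in ['top','scene']:
    p,d,i=snap(n); np.savez(n+'0.npz',p=p,d=d,**{k:np.array(v) for k,v in i.items()}); cv2.imwrite(f'pics/{n}0.png',p)
    R=np.array(i['R']);print(n,i['fx'],i['cx'],i['cy'],(-R.T@np.array(i['t'])).round(3),R.round(3).tolist())
o=readout.get_obs();print({k:np.round(v,3).tolist() for k,v in o.items()})
E
```

```text
top 389.753789115086 316.00420480961765 197.70160418262068 [ 0.365 -0.034  1.296] [[0.001, -1.0, -0.022], [-0.991, 0.002, -0.136], [0.136, 0.022, -0.99]]
scene 419.1363266293178 320.29235961640217 198.20720758822176 [ 1.522 -0.442  1.076] [[0.416, 0.909, -0.012], [0.591, -0.281, -0.756], [-0.691, 0.308, -0.654]]
{'time_s': 0.1, 'joints': [1.263, 0.354, 1.634, -0.0, 1.155, -0.002], 'qd': [-0.001, -0.002, -0.002, -0.0, -0.001, 0.001], 'joint_torque': [0.002, -60.636, -34.282, 0.0, 0.004, -0.0], 'position': [0.188, 0.596, 0.231], 'orientation': [0.152, 0.988, -0.001, -0.0], 'force': [0.287, -0.164, -0.316], 'ft_torque': [-0.064, 0.005, -0.006], 'gripper_force': 0.0, 'grip_width': 0.085}
```

View pics/top0.png

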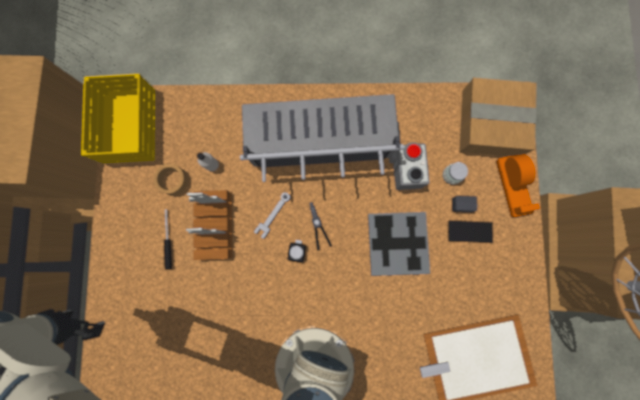

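View pics/scene0.png

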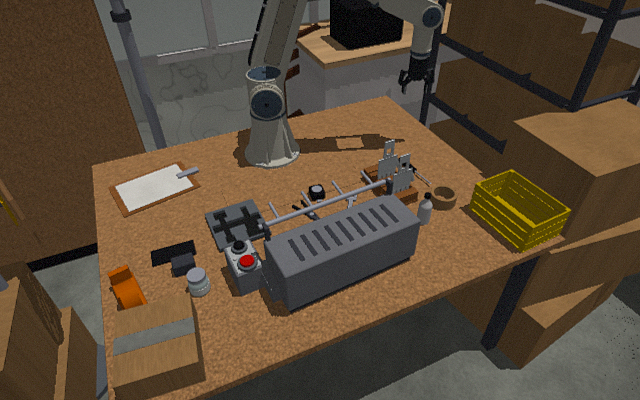

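The top view shows the rack at about (211,226) with formers near rows 198 and 232. The spanner is at (273,214), the pliers at (319,225), the tray at (398,243), start at (415,174), stop at (414,151) and the warmer at (320,130). Next I'll measure these.

Run:
```python
from h import *
def load(n):
    z=np.load(n+'0.npz');return z['p'],z['d'],{k:z[k] for k in z if k not in 'pd'}
p,d,i=load('top');W=cloud(i,d)
def box(W,u0,u1,v0,v1,f):
    s=W[v0:v1,u0:u1].reshape(-1,3); s=s[np.isfinite(s[:,0])]; return s[f(s)]
print('table z',np.nanmedian(W[280:300,240:270,2]))
s=box(W,185,240,185,265,lambda s:(s[:,2]>.04)&(s[:,2]<.06)); print('rack',len(s),s.min(0),s.max(0),cv2.minAreaRect(s[:,:2].astype(np.float32)))
s=box(W,180,240,180,265,lambda s:s[:,2]>.1); print('formers',len(s));
for x0 in np.arange(.2,.6,.01):
    q=s[(s[:,0]>=x0)&(s[:,0]<x0+.01)]
    if len(q): print(x0.round(2),len(q),q.min(0).round(3),q.max(0).round(3))
s=box(W,240,400,140,205,lambda s:(s[:,2]>.19)); print('bar',len(s),cv2.minAreaRect(s[:,:2].astype(np.float32)))
c=cv2.resize(p[80:280,150:450],None,fx=2.66,fy=2.66,interpolation=cv2.INTER_CUBIC);cv2.imwrite('pics/t1.png',c)
p,d,i=load('scene')
c=cv2.resize(p[130:300,200:470],None,fx=2.9,fy=2.9,interpolation=cv2.INTER_CUBIC);cv2.imwrite('pics/s1.png',c)
W=cloud(i,d)
s=W.reshape(-1,3);s=s[np.isfinite(s[:,0])]
q=s[(s[:,2]>.1)&(s[:,0]<.6)&(s[:,0]>.25)&(s[:,1]>.2)&(s[:,1]<.5)&(s[:,2]<.25)]
print('scene formers',len(q))
for x0 in np.arange(.3,.6,.01):
    r=q[(q[:,0]>=x0)&(q[:,0]<x0+.01)]
    if len(r): print(x0.round(2),len(r),r.min(0).round(3),r.max(0).round(3))
```

```text
table z 0.0010987049853052122
rack 1860 [0.34046965 0.27460308 0.0400848 ] [0.56284672 0.39026904 0.05923266] ((0.45185336470603943, 0.3327004313468933), (0.22223347425460815, 0.11005602777004242), 2.158252716064453)
formers 310
0.42 114 [0.422 0.288 0.103] [0.43  0.377 0.219]
0.43 8 [0.43  0.289 0.139] [0.431 0.309 0.149]
0.52 186 [0.521 0.29  0.101] [0.53  0.383 0.22 ]
0.53 2 [0.53  0.291 0.115] [0.53  0.291 0.138]
bar 1325 ((0.6221532821655273, -0.020802929997444153), (0.44457465410232544, 0.12989337742328644), 89.53850555419922)
scene formers 683
0.42 124 [0.423 0.292 0.1  ] [0.43  0.38  0.217]
0.43 209 [0.43  0.287 0.1  ] [0.438 0.379 0.22 ]
0.52 134 [0.521 0.292 0.101] [0.53  0.385 0.217]
0.53 216 [0.53  0.287 0.1  ] [0.537 0.383 0.219]
```

View pics/t1.png

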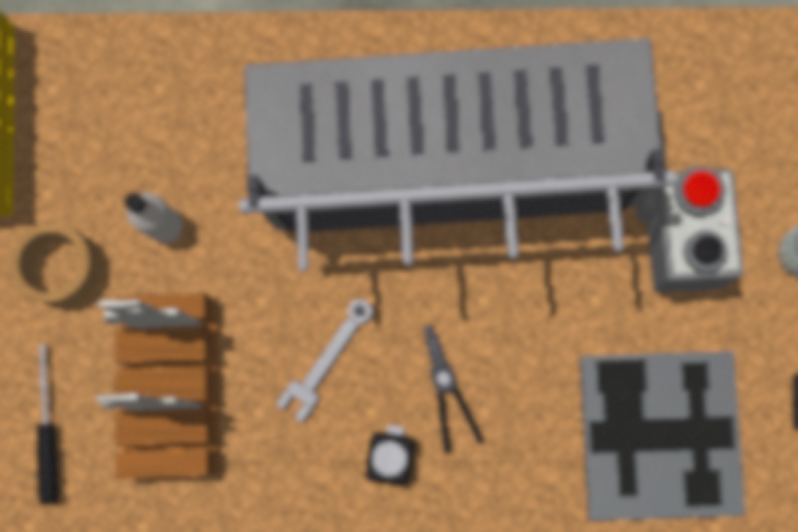

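View pics/s1.png

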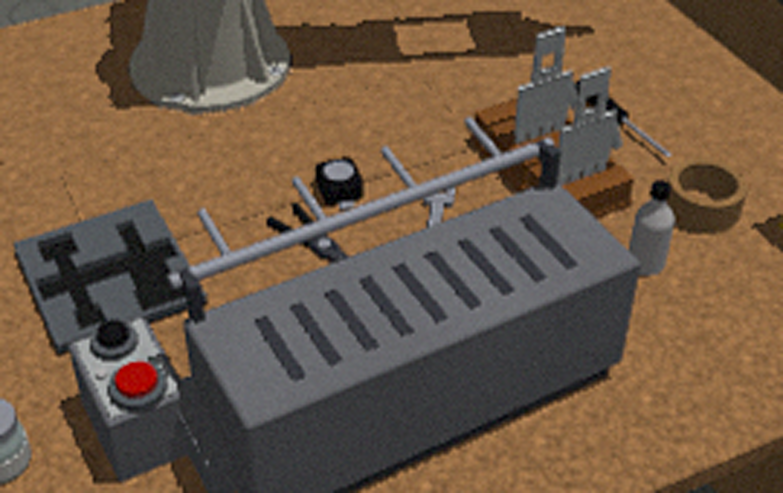

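Two formers show, in the rack slots at x=-25 and +75. I'll compute a viewing pose for the wrist camera.

```bash
cat >> h.py <<'E'
def down(a): return np.array([[-np.sin(a),np.cos(a),0],[np.cos(a),np.sin(a),0],[0,0,-1.]]).T
def plan(pos,a,at=None):
    """shift and turn in tool axes from current (or given (pos,a)) pose to a tool-down pose, fingers closing along angle a"""
    o=readout.get_obs()
    if at is None: p=np.array(o['position']);R=Ro.from_quat(o['orientation']).as_matrix()
    else: p=np.array(at[0]);R=down(at[1])
    t=R.T@(np.array(pos)-p); r=Ro.from_matrix(R.T@down(a)).as_rotvec()
    print('t',t.round(4).tolist(),'r',r.round(4).tolist(),'rows>=',np.ceil(max(np.linalg.norm(t)/.0417,np.linalg.norm(r)/.125)))
def st():
    o=readout.get_obs();R=Ro.from_quat(o['orientation']).as_matrix()
    print('t=%.2f'%o['time_s'],'p',np.round(o['position'],4),'a %.4f'%np.arctan2(R[1,1],R[0,1]),'F',np.round(o['force'],1),'w %.4f'%o['grip_width'],'g %.1f'%o['gripper_force'],'q',np.round(o['joints'],2))
E
python3 - <<'E'
from h import *
i=optics.camera_info('wrist');o=readout.get_obs();R=Ro.from_quat(o['orientation']).as_matrix()
C=np.array(i['R']);c=-C.T@np.array(i['t'])
print(i['fx'],'cam in tool',(R.T@(c-o['position'])).round(4),(R.T@C.T).round(3).tolist())
plan([.38,.10,.42],0)
E
```

```text
308.7347042333905 cam in tool [ 0.085   0.0002 -0.1424] [[0.0, -0.945, -0.328], [1.0, 0.0, -0.0], [0.0, -0.328, 0.945]]
t [-0.3323, -0.415, -0.1888] r [-0.0011, 0.0008, 1.265] rows>= 14.0
```

```bash
python3 -m pendant '{"fingers":[1,1,1,1,1,1,1,1,1,1,1,1,1,1,1,1,1,1],"translation":[[-0.332,-0.415,-0.189],[-0.332,-0.415,-0.189],[-0.332,-0.415,-0.189],[-0.332,-0.415,-0.189],[-0.332,-0.415,-0.189],[-0.332,-0.415,-0.189],[-0.332,-0.415,-0.189],[-0.332,-0.415,-0.189],[-0.332,-0.415,-0.189],[-0.332,-0.415,-0.189],[-0.332,-0.415,-0.189],[-0.332,-0.415,-0.189],[-0.332,-0.415,-0.189],[-0.332,-0.415,-0.189],[-0.332,-0.415,-0.189],[-0.332,-0.415,-0.189],[-0.332,-0.415,-0.189],[-0.332,-0.415,-0.189]],"delta_rot":[[0,0,1.265],[0,0,1.265],[0,0,1.265],[0,0,1.265],[0,0,1.265],[0,0,1.265],[0,0,1.265],[0,0,1.265],[0,0,1.265],[0,0,1.265],[0,0,1.265],[0,0,1.265],[0,0,1.265],[0,0,1.265],[0,0,1.265],[0,0,1.265],[0,0,1.265],[0,0,1.265]]}' 60
python3 - <<'E'
from h import *
st()
p,d,i=snap('wrist'); np.savez('w1.npz',p=p,d=d,**{k:np.array(v) for k,v in i.items()}); cv2.imwrite('pics/w1.png',p)
E
```

```text
time_s: 1.6
position: [0.3792, 0.1011, 0.4196]
orientation: [0.707, 0.707, -0.0, -0.0]
force: [-0.1, 0.0, 0.6]
grip_width: 0.0851
gripper_force: 0.0
t=1.60 p [0.3792 0.1011 0.4196] a 0.0011 F [-0.1  0.   0.6] w 0.0851 g 0.0 q [ 0.26 -0.17  1.81  0.    1.5   0.26]
```

View pics/w1.png

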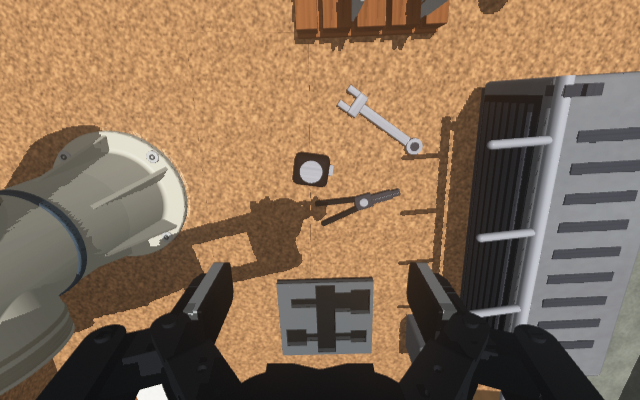

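The wrist view shows the spanner jaw at (352,100) and its ring at (414,146). The pliers' pivot is at (363,202) with the nose at (400,191), the tray is at (325,316), and the peg tips are at about (490,145) and (480,238).

```bash
cat >> h.py <<'E'
def axis_of(W,m,zc):
    """long axis of masked blob using ray-cast points"""
    s=m;c=s.mean(0);u=np.linalg.svd(s-c,full_matrices=False)[2][0];q=(s-c)@u
    return c,u,q
E
python3 - <<'E'
from h import *
z=np.load('w1.npz');p=z['p'];d=z['d'];i={k:z[k] for k in z if k not in 'pd'};W=cloud(i,d)
hsv=cv2.cvtColor(p,cv2.COLOR_BGR2HSV)
print('table',np.nanmedian(W[60:120,150:250,2]))
def blob(u0,u1,v0,v1,cond):
    m=np.zeros(p.shape[:2],np.uint8);m[v0:v1,u0:u1]=cond[v0:v1,u0:u1];n,l,s,c=cv2.connectedComponentsWithStats(m)
    k=1+s[1:,4].argmax();v,u=np.nonzero(l==k);return u,v
for nm,b,zt in [('spanner',(325,432,75,165),.011),('pliers',(312,408,178,232),.012)]:
    u,v=blob(*b,(W[...,2]>.006))
    P=np.array([ray(i,a,bb,zt) for a,bb in zip(u,v)])[:,:2]
    c=P.mean(0);e=np.linalg.svd(P-c,full_matrices=False)[2][0];q=(P-c)@e;w=(P-c)@np.array([-e[1],e[0]])
    print(nm,len(u),'z',np.nanmedian(W[v,u,2]),'c',c.round(4),'e',e.round(4),'ang',np.degrees(np.arctan2(e[1],e[0])).round(1),'len',q.min().round(4),q.max().round(4))
    for lo in np.arange(-.1,.1,.01):
        k=(q>=lo)&(q<lo+.01)
        if k.sum()>1: print('  %.2f'%lo,w[k].min().round(3),w[k].max().round(3),w[k].mean().round(4))
# pegs and bar
s=W[60:330,400:640].reshape(-1,3);s=s[np.isfinite(s[:,0])]
b=s[(s[:,2]>.20)];print('bar',len(b),cv2.minAreaRect(b[:,:2].astype(np.float32)))
pg=b[b[:,0]<.595-.0]
for y0 in np.arange(-.26,.26,.01):
    k=(b[:,1]>=y0)&(b[:,1]<y0+.01)
    if k.any(): print('%.2f'%y0,k.sum(),'xmin %.3f xmax %.3f zmax %.3f'%(b[k,0].min(),b[k,0].max(),b[k,2].max()))
t=W[270:365,265:385].reshape(-1,3);t=t[(t[:,2]>.014)&(t[:,2]<.025)];print('tray',cv2.minAreaRect(t[:,:2].astype(np.float32)),np.median(t[:,2]))
E
```

```text
table 0.00023215093737658182
spanner 1183 z 0.011236801245108398 c [0.4821 0.1417] e [ 0.8277 -0.5612] ang -34.1 len -0.0768 0.0919
  -0.08 -0.02 0.02 0.0
  -0.07 -0.02 0.02 0.0006
  -0.06 -0.02 0.019 -0.0002
  -0.05 -0.02 0.02 0.0001
  -0.04 -0.018 0.018 -0.0001
  -0.03 -0.008 0.008 -0.0001
  -0.02 -0.008 0.008 -0.0001
  -0.01 -0.008 0.008 -0.0003
  -0.00 -0.008 0.008 -0.0001
  0.01 -0.008 0.008 -0.0002
  0.02 -0.008 0.008 0.0001
  0.03 -0.008 0.008 0.0
  0.04 -0.008 0.008 -0.0003
  0.05 -0.008 0.007 -0.0001
  0.06 -0.012 0.011 -0.0003
  0.07 -0.014 0.014 0.0001
  0.08 -0.014 0.014 0.0005
  0.09 -0.007 0.004 -0.0005
pliers 914 z 0.011471023219674428 c [ 0.4498 -0.0092] e [-0.9585 -0.285 ] ang -163.4 len -0.081 0.0772
  -0.09 -0.002 0.001 -0.0004
  -0.08 -0.007 0.007 0.0
  -0.07 -0.008 0.009 -0.0
  -0.06 -0.009 0.01 0.0001
  -0.05 -0.01 0.009 0.0002
  -0.04 -0.009 0.01 0.0
  -0.03 -0.014 0.014 0.0003
  -0.02 -0.014 0.014 -0.0002
  -0.01 -0.014 0.014 -0.0002
  -0.00 -0.015 0.015 -0.0004
  0.01 -0.017 0.017 -0.0002
  0.02 -0.018 0.019 0.0002
  0.03 -0.02 0.021 0.0004
  0.04 -0.021 0.02
[... 1034 characters left out ...]
ax 0.643 zmax 0.232
0.08 147 xmin 0.628 xmax 0.643 zmax 0.232
0.09 556 xmin 0.421 xmax 0.643 zmax 0.465
0.10 1365 xmin 0.421 xmax 0.642 zmax 0.476
0.11 1989 xmin 0.419 xmax 0.642 zmax 0.483
0.12 167 xmin 0.626 xmax 0.642 zmax 0.231
0.13 574 xmin 0.557 xmax 0.640 zmax 0.236
0.14 298 xmin 0.569 xmax 0.639 zmax 0.231
0.15 178 xmin 0.624 xmax 0.639 zmax 0.231
0.16 184 xmin 0.623 xmax 0.639 zmax 0.231
0.17 200 xmin 0.623 xmax 0.638 zmax 0.232
0.18 370 xmin 0.622 xmax 0.661 zmax 0.236
0.19 410 xmin 0.621 xmax 0.661 zmax 0.237
0.20 80 xmin 0.621 xmax 0.636 zmax 0.231
tray ((0.3919326961040497, -0.27432194352149963), (0.20022322237491608, 0.1914367377758026), 1.8810498714447021) 0.017928603432889413
```

Run:
```python
from h import *
z=np.load('w1.npz');p=z['p'];d=z['d'];i={k:z[k] for k in z if k not in 'pd'};W=cloud(i,d)
c0=np.array([.3919,-.2743]);th=np.radians(1.88);E=np.array([[np.cos(th),np.sin(th)],[-np.sin(th),np.cos(th)]])
s=W[270:365,265:385].reshape(-1,3);s=s[np.isfinite(s[:,0])]
q=(s[:,:2]-c0)@E.T; f=(s[:,2]<.012)&(abs(q[:,0])<.098)&(abs(q[:,1])<.092)
print('floor z',np.median(s[f,2]))
for lo in np.arange(-.1,.1,.008):
    k=f&(q[:,0]>=lo)&(q[:,0]<lo+.008)
    y=np.sort(q[k,1]); 
    if len(y)<2: continue
    g=np.nonzero(np.diff(y)>.006)[0]; st=np.r_[y[0],y[g+1]];en=np.r_[y[g],y[-1]]
    print('x %.3f'%lo,[(a.round(4),b.round(4)) for a,b in zip(st,en)])
for (a,b) in [(-.095,-.02),(-.02,.02),(.02,.095)]:
  for h in (-.065,.0,.045):
    k=f&(q[:,1]>=h-.004)&(q[:,1]<h+.004); 
    print('y',h,q[k,0].min().round(4),q[k,0].max().round(4)) if a<-.05 else 0
# pegs
s=W[60:330,400:640].reshape(-1,3);s=s[np.isfinite(s[:,0])]
b=s[(s[:,2]>.215)&(s[:,2]<.25)&(s[:,0]<.645)]
xb=lambda y:.6325-.0586*(y-.01)
for y0 in (.136,.025,-.085):
    k=(abs(b[:,1]-y0)<.015)&(b[:,0]<xb(b[:,1])-.004)&(b[:,0]>.54);r=b[k]
    A=np.polyfit(r[:,0],r[:,1],1);zt=[ (x.round(3),r[(abs(r[:,0]-x)<.004),2].max().round(4)) for x in (.575,.59,.605,.62)]
    print('peg',len(r),'slope %.4f'%A[0],'y at .60 %.4f'%np.polyval(A,.6),'xmin %.4f'%r[:,0].min(),'ywid',np.ptp(r[:,1]).round(4),zt)
r=b[(abs(b[:,1]+.03)<.08)&(b[:,0]>.62)];
z=np.load('top0.npz');i={k:z[k] for k in z if k not in 'pd'};p=z['p'];W=cloud(i,z['d'])
hs=cv2.cvtColor(p,cv2.COLOR_BGR2HSV)
s=W[140:192,395:432].reshape(-1,3);v=hs[140:192,395:432].reshape(-1,3)
k=(s[:,2]>.09)&(v[:,2]<70);print('start',k.sum(),np.median(s[k],0),s[k].min(0),s[k].max(0))
k=(s[:,2]>.09)&(v[:,1]>150);print('stop',k.sum(),np.median(s[k],0),s[k].min(0),s[k].max(0))
```

```text
floor z 0.006136051122441276
x -0.092 [(np.float64(-0.0683), np.float64(-0.0362))]
x -0.084 [(np.float64(-0.0687), np.float64(-0.0328))]
x -0.076 [(np.float64(-0.0688), np.float64(-0.0324)), (np.float64(0.0331), np.float64(0.0478))]
x -0.068 [(np.float64(-0.0689), np.float64(-0.0322)), (np.float64(0.0326), np.float64(0.0471))]
x -0.060 [(np.float64(-0.0697), np.float64(-0.0329)), (np.float64(0.0319), np.float64(0.0466))]
x -0.052 [(np.float64(-0.0699), np.float64(-0.0325)), (np.float64(0.0312), np.float64(0.0468))]
x -0.044 [(np.float64(-0.0579), np.float64(-0.0449)), (np.float64(0.0314), np.float64(0.045))]
x -0.036 [(np.float64(-0.0569), np.float64(-0.0446)), (np.float64(0.0318), np.float64(0.0479))]
x -0.028 [(np.float64(-0.0572), np.float64(-0.0447)), (np.float64(0.0325), np.float64(0.0484))]
x -0.020 [(np.float64(-0.0901), np.float64(0.0796))]
x -0.012 [(np.float64(-0.0895), np.float64(0.0797))]
x -0.004 [(np.float64(-0.0893), np.float64(0.0798))]
x 0.004 [(np.float64(-0.089), np.float64(0.0799))]
x 0.012 [(np.float64(-0.0889), np.float64(0.0789))]
x 0.020 [(np.float64(-0.0734),
[... 453 characters left out ...]
0.0625), np.float64(-0.0398)), (np.float64(0.0127), np.float64(0.0649))]
x 0.060 [(np.float64(-0.0641), np.float64(-0.0399)), (np.float64(0.0134), np.float64(0.0648))]
x 0.068 [(np.float64(-0.0632), np.float64(-0.0386)), (np.float64(0.0139), np.float64(0.0668))]
x 0.076 [(np.float64(-0.0627), np.float64(-0.0403)), (np.float64(0.0127), np.float64(0.0679))]
x 0.084 [(np.float64(-0.0629), np.float64(-0.0404)), (np.float64(0.0139), np.float64(0.0666))]
x 0.092 [(np.float64(0.0138), np.float64(0.0677))]
y -0.065 -0.0865 0.0877
y 0.0 -0.0185 0.0189
y 0.045 -0.0724 0.0939Traceback (most recent call last):
  File "<stdin>", line 23, in <module>
AttributeError: 'float' object has no attribute 'round'
```

Run:
```python
from h import *
z=np.load('w1.npz');p=z['p'];d=z['d'];i={k:z[k] for k in z if k not in 'pd'};W=cloud(i,d)
s=W[60:330,400:640].reshape(-1,3);s=s[np.isfinite(s[:,0])]
b=s[(s[:,2]>.215)&(s[:,2]<.25)&(s[:,0]<.645)]
xb=lambda y:.6325-.0586*(y-.01)
for y0 in (.136,.025,-.085):
    k=(abs(b[:,1]-y0)<.015)&(b[:,0]<xb(b[:,1])-.004)&(b[:,0]>.54);r=b[k]
    A=np.polyfit(r[:,0],r[:,1],1);zt=[(x,r[(abs(r[:,0]-x)<.004),2].max().round(4)) for x in (.575,.59,.605,.62) if (abs(r[:,0]-x)<.004).any()]
    print('peg',len(r),'slope %.4f'%A[0],'y at .60 %.4f'%np.polyval(A,.6),'xmin %.4f'%r[:,0].min(),'ywid',np.ptp(r[:,1]-np.polyval(A,r[:,0])).round(4),zt)
z=np.load('top0.npz');i={k:z[k] for k in z if k not in 'pd'};p=z['p'];W=cloud(i,z['d'])
hs=cv2.cvtColor(p,cv2.COLOR_BGR2HSV)
s=W[140:192,395:432].reshape(-1,3);v=hs[140:192,395:432].reshape(-1,3)
k=(s[:,2]>.09)&(v[:,2]<70);print('start',k.sum(),np.median(s[k],0),s[k].min(0),s[k].max(0))
k=(s[:,2]>.09)&(v[:,1]>150);print('stop',k.sum(),np.median(s[k],0),s[k].min(0),s[k].max(0))
a=np.arctan2(.5612,-.8277)-np.pi/2
plan([.4883,.1375,.06],a); plan([.4883,.1375,.004],a,([.4883,.1375,.06],a))
```

```text
peg 537 slope 0.0634 y at .60 0.1380 xmin 0.5573 ywid 0.01 [(0.575, np.float64(0.2353)), (0.59, np.float64(0.2341)), (0.605, np.float64(0.2321)), (0.62, np.float64(0.2298))]
peg 441 slope 0.0653 y at .60 0.0289 xmin 0.5640 ywid 0.01 [(0.575, np.float64(0.236)), (0.59, np.float64(0.2346)), (0.605, np.float64(0.233)), (0.62, np.float64(0.2306))]
peg 334 slope 0.0455 y at .60 -0.0802 xmin 0.5732 ywid 0.0101 [(0.575, np.float64(0.2334)), (0.59, np.float64(0.2347)), (0.605, np.float64(0.2329)), (0.62, np.float64(0.2312))]
start 89 [ 0.60189981 -0.30914453  0.12392422] [ 0.58586218 -0.32492343  0.09165236] [ 0.67709304 -0.23293513  0.23187979]
stop 142 [ 0.67106152 -0.30622224  0.12314054] [ 0.65196658 -0.32705459  0.11336684] [ 0.69298861 -0.28741103  0.12931159]
t [0.0362, 0.1095, 0.3595] r [-0.0011, -0.0005, -0.9734] rows>= 10.0
t [0.0, 0.0, 0.056] r [0.0, 0.0, 0.0] rows>= 2.0
```

```bash
python3 -m pendant '{"fingers":[-0.1,-0.1,-0.1,-0.1,-0.1,-0.1,-0.1,-0.1,-0.1,-0.1,-0.1,-0.1,-0.1,-0.1,-0.1,-0.1],"translation":[[0.04,0.1045,0.31],[0.04,0.1045,0.31],[0.04,0.1045,0.31],[0.04,0.1045,0.31],[0.04,0.1045,0.31],[0.04,0.1045,0.31],[0.04,0.1045,0.31],[0.04,0.1045,0.31],[0.04,0.1045,0.31],[0.04,0.1045,0.31],[0.04,0.1045,0.31],[0.04,0.1045,0.35],[0.04,0.1045,0.38],[0.04,0.1045,0.40],[0.04,0.1045,0.415],[0.04,0.1045,0.415]],"delta_rot":[[0,0,-0.974],[0,0,-0.974],[0,0,-0.974],[0,0,-0.974],[0,0,-0.974],[0,0,-0.974],[0,0,-0.974],[0,0,-0.974],[0,0,-0.974],[0,0,-0.974],[0,0,-0.974],[0,0,-0.974],[0,0,-0.974],[0,0,-0.974],[0,0,-0.974],[0,0,-0.974]]}' 60
python3 -c "from h import *;st()"
python3 -m pendant '{"fingers":[-1,-1,-1,-1,-1,-1,-1,-1],"translation":[[0,0,0],[0,0,0],[0,0,0],[0,0,0],[0,0,0],[0,0,0],[0,0,0],[0,0,0]],"delta_rot":[[0,0,0],[0,0,0],[0,0,0],[0,0,0],[0,0,0],[0,0,0],[0,0,0],[0,0,0]]}' 60
python3 -c "from h import *;st()"
```

```text
time_s: 2.98
position: [0.4839, 0.1404, 0.0056]
orientation: [0.295, 0.956, -0.0, 0.0]
force: [-1.8, -0.7, 0.1]
grip_width: 0.0387
gripper_force: 0.0
t=2.98 p [0.4839 0.1404 0.0056] a 0.9724 F [-1.8 -0.7  0.1] w 0.0387 g 0.0 q [ 0.28  0.51  2.04 -0.    0.59 -0.69]
time_s: 3.65
position: [0.4857, 0.1408, 0.0079]
orientation: [0.294, 0.956, 0.001, 0.001]
force: [-2.4, 0.3, 8.3]
grip_width: 0.0128
gripper_force: 58.6
t=3.65 p [0.4857 0.1408 0.0079] a 0.9734 F [-2.4  0.3  8.3] w 0.0128 g 58.6 q [ 0.28  0.5   2.04  0.    0.6  -0.69]
```

```bash
python3 -m pendant '{"fingers":[-1,-1,-1,-1,-1,-1],"translation":[[0,0,-0.04],[0,0,-0.08],[0,0,-0.12],[0,0,-0.15],[0,0,-0.15],[0,0,-0.15]],"delta_rot":[[0,0,0],[0,0,0],[0,0,0],[0,0,0],[0,0,0],[0,0,0]]}' 80
cat > tray.py <<'E'
from h import *
def tray(W,c0,th):
    s=W.reshape(-1,3);s=s[np.isfinite(s[:,0])]
    E=np.array([[np.cos(th),np.sin(th)],[-np.sin(th),np.cos(th)]])
    for it in range(1):
        q=(s[:,:2]-c0)@E.T; k=(s[:,2]>.0155)&(s[:,2]<.022)&(abs(q[:,0])<.11)&(abs(q[:,1])<.105); t=q[k]
        print('top n',len(t),'rect',cv2.minAreaRect(s[k][:,:2].astype(np.float32)))
        print('x ext',np.percentile(t[:,0],[.5,99.5]).round(4),'y ext',np.percentile(t[:,1],[.5,99.5]).round(4))
        def gaps(lo,hi,ax,g0):
            m=(t[:,ax]>lo)&(t[:,ax]<hi);v=np.sort(t[m,1-ax]);j=np.nonzero(np.diff(v)>g0)[0]
            return [(v[a].round(4),v[a+1].round(4),'c %.4f'%((v[a]+v[a+1])/2)) for a in j]
        for lo,hi in [(-.08,-.06),(-.045,-.028),(.028,.044),(.058,.08)]: print('x',lo,hi,gaps(lo,hi,0,.012))
        for lo,hi in [(-.09,-.075),(-.01,.01),(.08,.09)]: print('y',lo,hi,gaps(lo,hi,1,.02))
E
python3 - <<'E'
from h import *;from tray import tray
st()
z=np.load('w1.npz');i={k:z[k] for k in z if k not in 'pd'};W=cloud(i,z['d'])
tray(W[270:365,265:385],np.array([.392,-.276]),np.radians(1.88))
a=np.radians(91.9);plan([.41,-.11,.25],a)
E
```

```text
time_s: 4.15
position: [0.486, 0.1408, 0.1588]
orientation: [0.294, 0.956, 0.002, 0.003]
force: [-0.1, -0.1, -2.0]
grip_width: 0.0124
gripper_force: 78.3
t=4.15 p [0.486  0.1408 0.1588] a 0.9736 F [-0.1 -0.1 -2. ] w 0.0124 g 78.3 q [ 0.28  0.25  1.96  0.    0.92 -0.69]
top n 3861 rect ((0.3920321464538574, -0.2743186950683594), (0.20002427697181702, 0.1914367377758026), 1.8810498714447021)
x ext [-0.0994  0.0996] y ext [-0.0917  0.0962]
x -0.08 -0.06 [(np.float64(-0.0649), np.float64(-0.021), 'c -0.0429')]
x -0.045 -0.028 [(np.float64(-0.0524), np.float64(-0.0344), 'c -0.0434'), (np.float64(0.037), np.float64(0.0575), 'c 0.0472')]
x 0.028 0.044 [(np.float64(-0.0513), np.float64(-0.0341), 'c -0.0427'), (np.float64(0.0235), np.float64(0.0724), 'c 0.0480')]
x 0.058 0.08 [(np.float64(-0.0561), np.float64(-0.0258), 'c -0.0410'), (np.float64(0.0167), np.float64(0.0771), 'c 0.0469')]
y -0.09 -0.075 []
y -0.01 0.01 [(np.float64(-0.0202), np.float64(0.0202), 'c 0.0000')]
y 0.08 0.09 [(np.float64(-0.0194), np.float64(0.0217), 'c 0.0011')]
t [-0.0786, -0.2496, -0.0922] r [0.0037, 0.0059, -0.6304] rows>= 7.0
```

```bash
python3 -m pendant '{"fingers":[-1,-1,-1,-1,-1,-1,-1,-1,-1,-1],"translation":[[-0.0786,-0.25,-0.092],[-0.0786,-0.25,-0.092],[-0.0786,-0.25,-0.092],[-0.0786,-0.25,-0.092],[-0.0786,-0.25,-0.092],[-0.0786,-0.25,-0.092],[-0.0786,-0.25,-0.092],[-0.0786,-0.25,-0.092],[-0.0786,-0.25,-0.092],[-0.0786,-0.25,-0.092]],"delta_rot":[[0,0,-0.63],[0,0,-0.63],[0,0,-0.63],[0,0,-0.63],[0,0,-0.63],[0,0,-0.63],[0,0,-0.63],[0,0,-0.63],[0,0,-0.63],[0,0,-0.63]]}'
python3 - <<'E'
from h import *;from tray import tray
st()
p,d,i=snap('wrist'); np.savez('w2.npz',p=p,d=d,**{k:np.array(v) for k,v in i.items()}); cv2.imwrite('pics/w2.png',p)
W=cloud(i,d)
tray(W,np.array([.392,-.274]),np.radians(1.88))
# held spanner
R=Ro.from_quat(readout.get_obs()['orientation']).as_matrix();q=(W-readout.get_obs()['position'])@R
k=np.isfinite(q[...,0])&(abs(q[...,2])<.03)&(q[...,0]>.02)&(q[...,0]<.1)&(abs(q[...,1])<.03);r=q[k]
for lo in np.arange(.02,.1,.01):
    m=(r[:,0]>=lo)&(r[:,0]<lo+.01)
    if m.sum()>5: print('%.2f'%lo,m.sum(),'y',r[m,1].min().round(4),r[m,1].max().round(4),'z',np.median(r[m,2]).round(4))
print('tip x',r[:,0].max())
E
```

```text
time_s: 4.98
position: [0.4082, -0.1105, 0.2466]
orientation: [-0.015, 1.0, 0.0, -0.0]
force: [-0.4, -0.2, -2.1]
grip_width: 0.012
gripper_force: 78.7
t=4.98 p [ 0.4082 -0.1105  0.2466] a 1.6018 F [-0.4 -0.2 -2.1] w 0.0120 g 78.7 q [-0.27  0.01  2.02  0.    1.11 -1.87]
top n 15307 rect ((0.39193522930145264, -0.2752455472946167), (0.1992146223783493, 0.18963630497455597), 1.7890894412994385)
x ext [-0.0995  0.0988] y ext [-0.0943  0.093 ]
x -0.08 -0.06 [(np.float64(-0.0667), np.float64(-0.0235), 'c -0.0451')]
x -0.045 -0.028 [(np.float64(-0.0554), np.float64(-0.0362), 'c -0.0458'), (np.float64(0.0333), np.float64(0.0555), 'c 0.0444')]
x 0.028 0.044 [(np.float64(-0.0554), np.float64(-0.0353), 'c -0.0453'), (np.float64(0.0202), np.float64(0.0685), 'c 0.0444')]
x 0.058 0.08 [(np.float64(-0.0615), np.float64(-0.0298), 'c -0.0456'), (np.float64(0.0144), np.float64(0.0746), 'c 0.0445')]
y -0.09 -0.075 []
y -0.01 0.01 [(np.float64(-0.0206), np.float64(0.0197), 'c -0.0004')]
y 0.08 0.09 []
0.02 598 y -0.0082 0.0074 z -0.003
0.03 632 y -0.0084 0.0076 z -0.003
0.04 1429 y -0.0205 0.0193 z -0.0039
0.05 1956 y -0.0203 0.0197 z -0.0039
0.06 1137 y -0.0203 0.0198 z -0.004
0.07 1235 y -0.0206 0.0198 z -0.0039
0.08 91 y -0.0186 0.0176 z -0.0021
tip x 0.08062683838703723
```

View pics/w2.png

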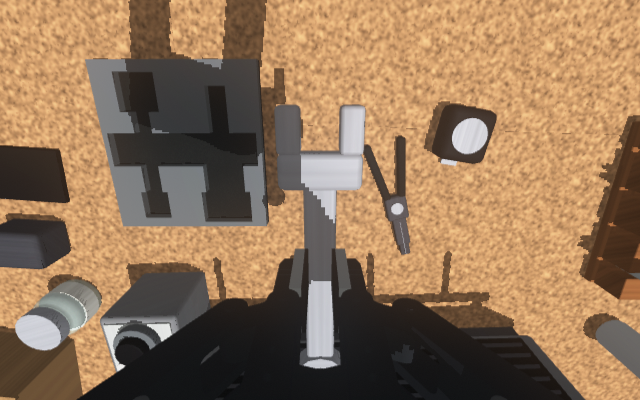

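The spanner is held straight, with its jaw at (320,145), and the tray cutouts are at (135,140) and (228,140). Moving over its cutout.

```bash
python3 -m pendant '{"fingers":[-1,-1,-1,-1,-1,-1,-1,-1,-1,-1,-1],"translation":[[0.026,-0.208,0.1],[0.026,-0.208,0.1],[0.026,-0.208,0.1],[0.026,-0.208,0.1],[0.026,-0.208,0.1],[0.026,-0.208,0.19],[0.026,-0.208,0.19],[0.026,-0.208,0.19],[0.026,-0.208,0.19],[0.026,-0.208,0.19],[0.026,-0.208,0.19]],"delta_rot":[[0,0,0],[0,0,0],[0,0,0],[0,0,0],[0,0,0],[0,0,0],[0,0,0],[0,0,0],[0,0,0],[0,0,0],[0,0,0]]}'
python3 - <<'E'
from h import *
st();plan([.3887,-.3191,.06],1.603);
E
```

```text
time_s: 5.95
position: [0.3908, -0.3187, 0.058]
orientation: [-0.017, 1.0, -0.0, 0.0]
force: [0.2, 1.0, -1.5]
grip_width: 0.0115
gripper_force: 78.9
t=5.95 p [ 0.3908 -0.3187  0.058 ] a 1.6055 F [ 0.2  1.  -1.5] w 0.0115 g 78.9 q [-0.69  0.41  2.02  0.    0.71 -2.29]
t [0.0021, -0.0004, -0.002] r [-0.0002, 0.0004, 0.0025] rows>= 1.0
```

```bash
python3 -m pendant '{"fingers":[-1,-1,-1,-1,-1,-1,-1],"translation":[[0.002,-0.0004,0.01],[0.002,-0.0004,0.02],[0.002,-0.0004,0.027],[0.002,-0.0004,0.033],[0.002,-0.0004,0.039],[0.002,-0.0004,0.0435],[0.002,-0.0004,0.0435]],"delta_rot":[[0,0,0.0025],[0,0,0.0025],[0,0,0.0025],[0,0,0.0025],[0,0,0.0025],[0,0,0.0025],[0,0,0.0025]]}' 40
python3 -c "from h import *;st()"
```

```text
time_s: 6.53
position: [0.3877, -0.3198, 0.014]
orientation: [-0.015, 1.0, 0.0, -0.0]
force: [-1.8, 2.9, 7.5]
grip_width: 0.012
gripper_force: 80.7
t=6.53 p [ 0.3877 -0.3198  0.014 ] a 1.6014 F [-1.8  2.9  7.5] w 0.0120 g 80.7 q [-0.69  0.49  2.04  0.    0.61 -2.29]
```

```bash
python3 -m pendant '{"fingers":[-0.3,-0.3,-0.3,-0.3,-0.3,-0.3,-0.3,-0.3,-0.3,-0.3,-0.3,-0.3],"translation":[[0,0,0],[0,0,0],[0,0,0],[0,0,-0.01],[0,0,-0.04],[0,0,-0.08],[0,0,-0.12],[0,0,-0.16],[0,0.04,-0.2],[0,0.08,-0.2],[0,0.12,-0.2],[0,0.12,-0.2]],"delta_rot":[[0,0,0],[0,0,0],[0,0,0],[0,0,0],[0,0,0],[0,0,0],[0,0,0],[0,0,0],[0,0,0],[0,0,0],[0,0,0],[0,0,0]]}' 40
python3 - <<'E'
from h import *
st()
p,d,i=snap('wrist'); np.savez('w3.npz',p=p,d=d,**{k:np.array(v) for k,v in i.items()}); cv2.imwrite('pics/w3.png',p)
W=cloud(i,d)
c0=np.array([.392,-.274]);th=np.radians(1.85);E=np.array([[np.cos(th),np.sin(th)],[-np.sin(th),np.cos(th)]])
s=W.reshape(-1,3);s=s[np.isfinite(s[:,0])];q=(s[:,:2]-c0)@E.T
k=(abs(q[:,0])<.08)&(abs(q[:,1]+.0455)<.005)
for lo in np.arange(-.08,.08,.016): m=k&(q[:,0]>=lo)&(q[:,0]<lo+.016);print(lo.round(3),m.sum(),np.median(s[m,2]).round(4))
E
```

```text
time_s: 7.53
position: [0.383, -0.1958, 0.2152]
orientation: [-0.016, 1.0, 0.001, 0.001]
force: [-0.6, 0.3, -0.5]
grip_width: 0.0298
gripper_force: 0.0
t=7.53 p [ 0.383  -0.1958  0.2152] a 1.6022 F [-0.6  0.3 -0.5] w 0.0298 g 0.0 q [-0.48  0.06  2.05  0.    1.03 -2.08]
-0.08 145 0.006
-0.064 134 0.0179
-0.048 137 0.0169
-0.032 127 0.0168
-0.016 123 0.0169
0.0 114 0.017
0.016 115 0.017
0.032 109 0.017
0.048 101 0.0177
0.064 95 0.0182
```

View pics/w3.png

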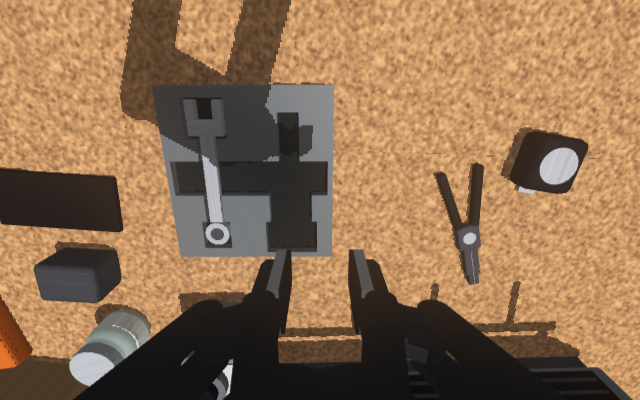

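The spanner is fully home: shank top at 17 mm, ends at 18 mm. The pliers' pivot is at (468,238); I'll measure them again before picking.

```bash
cat > pl.py <<'E'
from h import *
def pliers(W,i,b):
    m=np.zeros(W.shape[:2],np.uint8);u0,u1,v0,v1=b;m[v0:v1,u0:u1]=(W[...,2]>.006)[v0:v1,u0:u1]
    n,l,s,c=cv2.connectedComponentsWithStats(m);v,u=np.nonzero(l==1+s[1:,4].argmax())
    P=np.array([ray(i,a,bb,.0115) for a,bb in zip(u,v)])[:,:2];c=P.mean(0)
    e=np.linalg.svd(P-c,full_matrices=False)[2][0];q=(P-c)@e;w=(P-c)@np.array([-e[1],e[0]])
    if np.ptp(w[q>.05])>np.ptp(w[q<-.05]): e=-e;q=-q   # e to the nose
    o=c+e*((q.max()-.07)+(q.min()+.09))/2
    print('pliers',len(u),'ext',q.min(),q.max(),'origin',o.round(4),'nose ang',np.arctan2(e[1],e[0]).round(4));return o,np.arctan2(e[1],e[0])
E
python3 - <<'E'
from pl import *
z=np.load('w3.npz');i={k:z[k] for k in z if k not in 'pd'};W=cloud(i,z['d'])
o,an=pliers(W,i,(420,495,150,295))
plan([*o,.09],an-np.pi/2)
E
```

```text
pliers 2155 ext -0.07215408892363266 0.08805548968614028 origin [ 0.4602 -0.0094] nose ang 0.2855
t [-0.0829, 0.1844, 0.1251] r [0.0014, -0.0006, 2.889] rows>= 24.0
```

```bash
python3 -c "
from h import *
plan([.4603,-.008,.09],.2855+np.pi/2)"
```

```text
t [-0.083, 0.1858, 0.1251] r [0.0004, 0.001, -0.2526] rows>= 6.0
```

```bash
python3 -m pendant '{"fingers":[0.2,0.2,0.2,0.2,0.2,0.2,0.2,0.2,0.2,0.2,0.2,0.2,0.2,0.2],"translation":[[-0.083,0.186,0.06],[-0.083,0.186,0.06],[-0.083,0.186,0.06],[-0.083,0.186,0.06],[-0.083,0.186,0.06],[-0.083,0.186,0.09],[-0.083,0.186,0.12],[-0.083,0.186,0.15],[-0.083,0.186,0.18],[-0.083,0.186,0.20],[-0.083,0.186,0.207],[-0.083,0.186,0.21],[-0.083,0.186,0.21],[-0.083,0.186,0.21]],"delta_rot":[[0,0,-0.2526],[0,0,-0.2526],[0,0,-0.2526],[0,0,-0.2526],[0,0,-0.2526],[0,0,-0.2526],[0,0,-0.2526],[0,0,-0.2526],[0,0,-0.2526],[0,0,-0.2526],[0,0,-0.2526],[0,0,-0.2526],[0,0,-0.2526],[0,0,-0.2526]]}' 60
python3 -c "from h import *;st()"
python3 -m pendant '{"fingers":[-1,-1,-1,-1,-1,-1,-1,-1],"translation":[[0,0,0],[0,0,0],[0,0,0],[0,0,0],[0,0,0],[0,0,0],[0,0,0],[0,0,0]],"delta_rot":[[0,0,0],[0,0,0],[0,0,0],[0,0,0],[0,0,0],[0,0,0],[0,0,0],[0,0,0]]}' 60
python3 -c "from h import *;st()"
```

```text
time_s: 8.75
position: [0.4623, -0.0117, 0.0047]
orientation: [-0.141, 0.99, -0.0, 0.001]
force: [0.3, 0.3, 0.4]
grip_width: 0.051
gripper_force: 0.0
t=8.75 p [ 0.4623 -0.0117  0.0047] a 1.8538 F [0.3 0.3 0.4] w 0.0510 g 0.0 q [-0.03  0.47  2.13 -0.    0.54 -1.88]
time_s: 9.42
position: [0.4622, -0.0115, 0.0053]
orientation: [-0.141, 0.99, -0.0, 0.001]
force: [-2.6, -0.9, 11.9]
grip_width: 0.0258
gripper_force: 58.4
t=9.42 p [ 0.4622 -0.0115  0.0053] a 1.8538 F [-2.6 -0.9 11.9] w 0.0258 g 58.4 q [-0.03  0.47  2.13  0.    0.54 -1.88]
```

```bash
python3 -m pendant '{"fingers":[-1,-1,-1,-1,-1,-1,-1,-1,-1,-1,-1,-1,-1,-1,-1,-1,-1,-1],"translation":[[0,0,-0.03],[0,0,-0.07],[0.02,-0.02,-0.11],[0.04,-0.04,-0.14],[0.06,-0.06,-0.17],[0.09,-0.086,-0.2],[0.09,-0.086,-0.215],[0.09,-0.086,-0.215],[0.09,-0.086,-0.215],[0.09,-0.086,-0.215],[0.09,-0.086,-0.215],[0.09,-0.086,-0.215],[0.09,-0.086,-0.215],[0.09,-0.086,-0.215],[0.09,-0.086,-0.215],[0.09,-0.086,-0.215],[0.09,-0.086,-0.215],[0.09,-0.086,-0.215]],"delta_rot":[[0,0,0],[0,0,0],[0,0,0],[0,0,0.1],[0,0,0.2],[0,0,1.7],[0,0,1.7],[0,0,1.7],[0,0,1.7],[0,0,1.7],[0,0,1.7],[0,0,1.7],[0,0,1.7],[0,0,1.7],[0,0,1.7],[0,0,1.7],[0,0,1.7],[0,0,1.7]]}' 60
python3 - <<'E'
from h import *
st();plan([.36,-.13,.21],np.radians(-88.15))
E
```

```text
time_s: 10.92
position: [0.3987, -0.1191, 0.2192]
orientation: [0.653, 0.758, 0.0, 0.0]
force: [-0.3, 0.8, -2.0]
grip_width: 0.0259
gripper_force: 61.1
t=10.92 p [ 0.3987 -0.1191  0.2192] a 0.1484 F [-0.3  0.8 -2. ] w 0.0259 g 61.1 q [-0.29  0.03  2.07 -0.    1.04 -0.44]
t [-0.005, -0.0399, 0.0092] r [0.0007, -0.0002, 1.6869] rows>= 14.0
```

```bash
python3 -m pendant '{"fingers":[-1,-1,-1,-1,-1,-1,-1,-1,-1,-1,-1,-1,-1,-1,-1,-1],"translation":[[-0.005,-0.04,0.009],[-0.005,-0.04,0.009],[-0.005,-0.04,0.009],[-0.005,-0.04,0.009],[-0.005,-0.04,0.009],[-0.005,-0.04,0.009],[-0.005,-0.04,0.009],[-0.005,-0.04,0.009],[-0.005,-0.04,0.009],[-0.005,-0.04,0.009],[-0.005,-0.04,0.009],[-0.005,-0.04,0.009],[-0.005,-0.04,0.009],[-0.005,-0.04,0.009],[-0.005,-0.04,0.009],[-0.005,-0.04,0.009]],"delta_rot":[[0,0,1.687],[0,0,1.687],[0,0,1.687],[0,0,1.687],[0,0,1.687],[0,0,1.687],[0,0,1.687],[0,0,1.687],[0,0,1.687],[0,0,1.687],[0,0,1.687],[0,0,1.687],[0,0,1.687],[0,0,1.687],[0,0,1.687],[0,0,1.687]]}'
python3 - <<'E'
from h import *;from tray import tray
st();o=readout.get_obs();p0=np.array(o['position']);R=Ro.from_quat(o['orientation']).as_matrix()
p,d,i=snap('wrist'); np.savez('w4.npz',p=p,d=d,**{k:np.array(v) for k,v in i.items()}); cv2.imwrite('pics/w4.png',p)
W=cloud(i,d);tray(W,np.array([.392,-.274]),np.radians(1.85))
q=(W-p0)@R;k=np.isfinite(q[...,0])&(abs(q[...,2])<.03)&(abs(q[...,0])<.12)&(abs(q[...,1])<.04);r=q[k]
for lo in np.arange(-.08,.12,.01):
    m=(r[:,0]>=lo)&(r[:,0]<lo+.01)
    if m.sum()>5: print('%.2f'%lo,m.sum(),'y',r[m,1].min().round(4),r[m,1].max().round(4),'z',np.median(r[m,2]).round(4))
print('max x',r[:,0].max())
E
```

```text
time_s: 12.25
position: [0.3601, -0.1302, 0.21]
orientation: [1.0, 0.022, 0.0, 0.0]
force: [0.0, 0.1, -2.9]
grip_width: 0.0257
gripper_force: 61.2
t=12.25 p [ 0.3601 -0.1302  0.21  ] a -1.5276 F [ 0.   0.1 -2.9] w 0.0257 g 61.2 q [-0.35 -0.01  2.14 -0.    1.02  1.18]
top n 20374 rect ((0.39190858602523804, -0.2749876379966736), (0.20091988146305084, 0.18921110033988953), 1.905419945716858)
x ext [-0.0987  0.0998] y ext [-0.0941  0.0926]
x -0.08 -0.06 []
x -0.045 -0.028 [(np.float64(0.0333), np.float64(0.0557), 'c 0.0445')]
x 0.028 0.044 [(np.float64(0.0205), np.float64(0.0689), 'c 0.0447')]
x 0.058 0.08 [(np.float64(0.0146), np.float64(0.0747), 'c 0.0447')]
y -0.09 -0.075 []
y -0.01 0.01 [(np.float64(-0.0194), np.float64(0.0202), 'c 0.0004')]
y 0.08 0.09 []
-0.07 133 y -0.0069 0.0053 z -0.0059
-0.06 329 y -0.0096 0.008 z -0.0061
-0.05 458 y -0.0095 0.0083 z -0.0064
-0.04 493 y -0.0094 0.0084 z -0.0064
-0.03 510 y -0.0091 0.0086 z -0.0064
-0.02 711 y -0.0132 0.0128 z -0.0064
-0.01 1011 y -0.0133 0.0128 z -0.0067
-0.00 1807 y -0.0268 0.0263 z -0.0077
0.01 1953 y -0.0198 0.0193 z -0.0067
0.02 841 y -0.0165 0.0168 z -0.006
0.03 901 y -0.0186 0.0189 z -0.006
0.04 961 y -0.0199 0.0204 z -0.006
0.05 1034 y -0.0216 0.0223 z -0.006
0.06 1115 y -0.0231 0.0241 z -0.006
0.07 1190 y -0.0249 0.0261 z -0.006
0.08 1086 y -0.0259 0.0269 z -0.0058
max x 0.08939267911997836
```

View pics/w4.png

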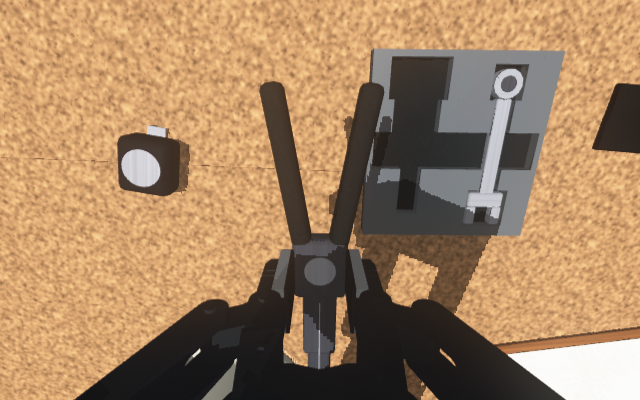

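The pliers are held square, pivot at (320,270) with the grips ending at (272,90) and (370,90). The spanner is still home at (495,140). Moving above the pliers cutout.

```bash
python3 -m pendant '{"fingers":[-1,-1,-1,-1,-1,-1,-1,-1,-1],"translation":[[0.0268,0.1004,0],[0.0268,0.1004,0],[0.0268,0.1004,0.03],[0.0268,0.1004,0.07],[0.0268,0.1004,0.11],[0.0268,0.1004,0.14],[0.0268,0.1004,0.16],[0.0268,0.1004,0.16],[0.0268,0.1004,0.16]],"delta_rot":[[0,0,0],[0,0,0],[0,0,0],[0,0,0],[0,0,0],[0,0,0],[0,0,0],[0,0,0],[0,0,0]]}'
python3 - <<'E'
from h import *
st();plan([.3912,-.2294,.05],-1.528)
E
```

```text
time_s: 13.05
position: [0.3902, -0.2293, 0.0493]
orientation: [1.0, 0.02, -0.001, -0.001]
force: [0.5, 0.3, -2.1]
grip_width: 0.0257
gripper_force: 61.2
t=13.05 p [ 0.3902 -0.2293  0.0493] a -1.5307 F [ 0.5  0.3 -2.1] w 0.0257 g 61.2 q [-0.53  0.37  2.13 -0.    0.64  1.  ]
t [0.001, 0.0002, -0.0007] r [-0.0013, 0.0021, -0.0027] rows>= 1.0
```

```bash
python3 -m pendant '{"fingers":[-1,-1,-1,-1,-1,-1,-1],"translation":[[0.001,0,0.01],[0.001,0,0.018],[0.001,0,0.024],[0.001,0,0.03],[0.001,0,0.035],[0.001,0,0.038],[0.001,0,0.038]],"delta_rot":[[0,0,0],[0,0,0],[0,0,0],[0,0,0],[0,0,0],[0,0,0],[0,0,0]]}'
python3 -m pendant '{"fingers":[-0.1,-0.1,-0.1,-0.1,-0.1,-0.1,-0.1,-0.1,-0.1,-0.1,-0.1,-0.1,-0.1],"translation":[[0,0,0],[0,0,0],[0,0,0],[0,0,-0.01],[0,0,-0.04],[0,0,-0.08],[0,0,-0.12],[0,0,-0.16],[0,-0.04,-0.2],[0,-0.08,-0.24],[0,-0.1,-0.24],[0,-0.1,-0.24],[0,-0.1,-0.24]],"delta_rot":[[0,0,0],[0,0,0],[0,0,0],[0,0,0],[0,0,0],[0,0,0],[0,0,0],[0,0,0],[0,0,0],[0,0,0],[0,0,0],[0,0,0],[0,0,0]]}'
python3 - <<'E'
from h import *
st()
p,d,i=snap('wrist'); np.savez('w5.npz',p=p,d=d,**{k:np.array(v) for k,v in i.items()}); cv2.imwrite('pics/w5.png',p)
W=cloud(i,d)
c0=np.array([.392,-.274]);th=np.radians(1.85);E=np.array([[np.cos(th),np.sin(th)],[-np.sin(th),np.cos(th)]])
s=W.reshape(-1,3);s=s[np.isfinite(s[:,0])];q=(s[:,:2]-c0)@E.T
for yc,nm in ((-.0455,'spanner'),(.0446,'pliers')):
  k=(abs(q[:,0])<.1)&(abs(q[:,1]-yc)<.02)
  print(nm,[(lo.round(3),np.percentile(s[m,2],98).round(4)) for lo in np.arange(-.08,.095,.016) for m in [k&(q[:,0]>=lo)&(q[:,0]<lo+.016)&((abs(q[:,1]-yc)<.006)|(q[:,0]>.03))] if m.sum()>5])
E
```

```text
time_s: 13.63
position: [0.3917, -0.2295, 0.0115]
orientation: [1.0, 0.019, -0.0, -0.0]
force: [-0.5, -0.8, -2.0]
grip_width: 0.0256
gripper_force: 61.2
time_s: 14.72
position: [0.3885, -0.1284, 0.2539]
orientation: [1.0, 0.02, 0.002, 0.001]
force: [-0.2, -0.0, 0.0]
grip_width: 0.0387
gripper_force: 0.0
t=14.72 p [ 0.3885 -0.1284  0.2539] a -1.5299 F [-0.2 -0.   0. ] w 0.0387 g 0.0 q [-0.32 -0.02  2.04  0.    1.12  1.21]
spanner [(np.float64(-0.08), np.float64(0.0075)), (np.float64(-0.064), np.float64(0.0193)), (np.float64(-0.048), np.float64(0.0186)), (np.float64(-0.032), np.float64(0.0183)), (np.float64(-0.016), np.float64(0.0184)), (np.float64(0.0), np.float64(0.018)), (np.float64(0.016), np.float64(0.019)), (np.float64(0.032), np.float64(0.0194)), (np.float64(0.048), np.float64(0.0193)), (np.float64(0.064), np.float64(0.0195)), (np.float64(0.08), np.float64(0.0194))]
pliers [(np.float64(-0.08), np.float64(0.019)), (np.float64(-0.064), np.float64(0.0189)), (np.float64(-0.048), np.float64(0.0191)), (np.float64(-0.032), np.float64(0.0193)), (np.float64(-0.016), np.float64(0.0196)), (np.float64(0.0), np.float64(0.0196)), (np.float64(0.016), np.float64(0.0189)), (np.float64(0.032), np.float64(0.019)), (np.float64(0.048), np.float64(0.019)), (np.float64(0.064), np.float64(0.0187)), (np.float64(0.08), np.float64(0.0191))]
```

View pics/w5.png

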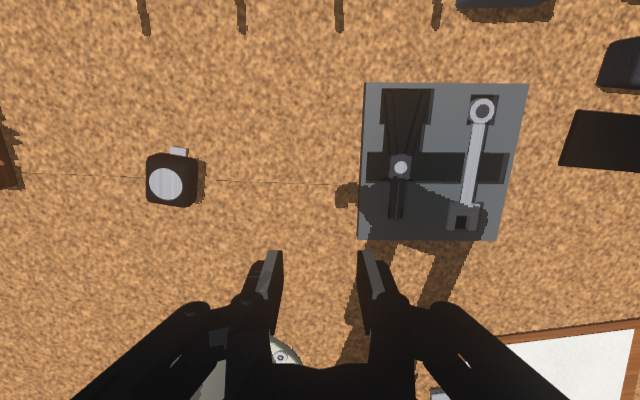

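Both tools are home, with tops about flush at 18–19 mm. The pliers' pivot is at (400,167) and the spanner ring at (482,110). Now for the formers' tab positions.

Run:
```python
from h import *
for n in ('top0','scene0'):
    z=np.load(n+'.npz');i={k:z[k] for k in z if k not in 'pd'};s=cloud(i,z['d']).reshape(-1,3);s=s[np.isfinite(s[:,0])]
    for x0 in (.427,.53):
        k=(abs(s[:,0]-x0)<.02)&(s[:,1]>.2)&(s[:,1]<.45)&(s[:,2]>.1)&(s[:,2]<.24);r=s[k]
        t=r[r[:,2]>.165]
        print(n,x0,len(r),'fit x=a y+b',np.polyfit(r[:,1],r[:,0],1).round(4),'tab n',len(t),'y',t[:,1].min().round(4),t[:,1].max().round(4),'x',np.median(t[:,0]).round(4),t[:,2].max().round(4))
plan([.40,.20,.34],.04)
```

```text
top0 0.427 122 fit x=a y+b [-0.0713  0.4488] tab n 59 y 0.3072 0.3525 x 0.4263 0.2193
top0 0.53 188 fit x=a y+b [-0.055   0.5431] tab n 70 y 0.3092 0.3528 x 0.5247 0.2201
scene0 0.427 333 fit x=a y+b [-0.036   0.4427] tab n 107 y 0.3071 0.3546 x 0.4305 0.2199
scene0 0.53 350 fit x=a y+b [-0.0483  0.5467] tab n 115 y 0.3058 0.3554 x 0.5302 0.2186
t [0.0253, -0.3284, -0.0876] r [0.0024, -0.0007, -1.5706] rows>= 13.0
```

```bash
python3 -c "
from h import *
plan([.4285,.3305,.30],.04);plan([.4285,.3305,.194],.04)"
```

```text
t [0.0589, -0.4577, -0.0476] r [0.0024, -0.0007, -1.5706] rows>= 13.0
t [0.0587, -0.4578, 0.0584] r [0.0024, -0.0007, -1.5706] rows>= 13.0
```

```bash
python3 -m pendant '{"fingers":[-0.1,-0.1,-0.1,-0.1,-0.1,-0.1,-0.1,-0.1,-0.1,-0.1,-0.1,-0.1,-0.1,-0.1,-0.1,-0.1,-0.1],"translation":[[0.059,-0.458,-0.06],[0.059,-0.458,-0.06],[0.059,-0.458,-0.06],[0.059,-0.458,-0.06],[0.059,-0.458,-0.06],[0.059,-0.458,-0.06],[0.059,-0.458,-0.06],[0.059,-0.458,-0.06],[0.059,-0.458,-0.06],[0.059,-0.458,-0.06],[0.059,-0.458,-0.06],[0.059,-0.458,-0.06],[0.059,-0.458,-0.06],[0.059,-0.458,-0.06],[0.059,-0.458,-0.06],[0.059,-0.458,-0.06],[0.059,-0.458,-0.06]],"delta_rot":[[0.002,0,-1.57],[0.002,0,-1.57],[0.002,0,-1.57],[0.002,0,-1.57],[0.002,0,-1.57],[0.002,0,-1.57],[0.002,0,-1.57],[0.002,0,-1.57],[0.002,0,-1.57],[0.002,0,-1.57],[0.002,0,-1.57],[0.002,0,-1.57],[0.002,0,-1.57],[0.002,0,-1.57],[0.002,0,-1.57],[0.002,0,-1.57],[0.002,0,-1.57]]}' 60
python3 - <<'E'
from h import *
st()
p,d,i=snap('wrist');W=cloud(i,d);s=W.reshape(-1,3);s=s[np.isfinite(s[:,0])]
for x0 in (.4285,.5275):
    r=s[(abs(s[:,0]-x0)<.02)&(s[:,1]>.29)&(s[:,1]<.37)&(s[:,2]>.2)&(s[:,2]<.235)]
    if len(r)>5: print(x0,len(r),cv2.minAreaRect(r[:,:2].astype(np.float32)),r[:,2].max())
plan([.4285,.3305,.194],.04)
E
```

```text
time_s: 16.18
position: [0.4299, 0.3293, 0.3114]
orientation: [0.695, 0.719, -0.0, -0.001]
force: [0.2, -0.0, 0.8]
grip_width: 0.0384
gripper_force: 0.0
t=16.18 p [0.4299 0.3293 0.3114] a 0.0340 F [ 0.2 -0.   0.8] w 0.0384 g 0.0 q [0.65 0.15 1.72 0.   1.27 0.62]
0.4285 385 ((0.4262450635433197, 0.33121567964553833), (0.005606686230748892, 0.04392467811703682), 1.9249826669692993) 0.21935614506017906
0.5275 725 ((0.526032030582428, 0.33322465419769287), (0.006301517598330975, 0.04334096983075142), 2.6182780265808105) 0.21962256195424934
t [0.001, -0.0012, 0.1176] r [-0.0015, -0.001, -0.0055] rows>= 3.0
```

```bash
python3 -m pendant '{"fingers":[-0.1,-0.1,-0.1,-0.1,-0.1,-0.1,-0.1,-1,-1,-1,-1,-1,-1,-1,-1],"translation":[[0.002,-0.0035,0.02],[0.002,-0.0035,0.05],[0.002,-0.0035,0.08],[0.002,-0.0035,0.1],[0.002,-0.0035,0.117],[0.002,-0.0035,0.117],[0.002,-0.0035,0.117],[0.002,-0.0035,0.117],[0.002,-0.0035,0.117],[0.002,-0.0035,0.117],[0.002,-0.0035,0.117],[0.002,-0.0035,0.117],[0.002,-0.0035,0.117],[0.002,-0.0035,0.117],[0.002,-0.0035,0.117]],"delta_rot":[[0,0,0],[0,0,0],[0,0,0],[0,0,0],[0,0,0],[0,0,0],[0,0,0],[0,0,0],[0,0,0],[0,0,0],[0,0,0],[0,0,0],[0,0,0],[0,0,0],[0,0,0]]}' 60
python3 -c "from h import *;st()"
python3 -m pendant '{"fingers":[-1,-1,-1,-1,-1,-1,-1],"translation":[[0,0,-0.02],[0,0,-0.05],[0,0,-0.08],[0,0,-0.11],[0,0,-0.12],[0,0,-0.12],[0,0,-0.12]],"delta_rot":[[0,0,0],[0,0,0],[0,0,0],[0,0,0],[0,0,0],[0,0,0],[0,0,0]]}' 80
python3 - <<'E'
from h import *
st(); plan([.50,-.0862,.265],.0586); plan([.6005,-.0802,.25],.0586)
E
```

```text
time_s: 17.48
position: [0.4267, 0.333, 0.1963]
orientation: [0.694, 0.72, 0.001, -0.001]
force: [-0.3, 0.0, 7.4]
grip_width: 0.0045
gripper_force: 60.2
t=17.48 p [0.4267 0.333  0.1963] a 0.0371 F [-0.3  0.   7.4] w 0.0045 g 60.2 q [0.66 0.26 1.85 0.   1.03 0.62]
time_s: 18.07
position: [0.4258, 0.332, 0.3141]
orientation: [0.694, 0.72, -0.0, -0.001]
force: [-1.0, 0.5, -2.5]
grip_width: 0.0042
gripper_force: 79.7
t=18.07 p [0.4258 0.332  0.3141] a 0.0371 F [-1.   0.5 -2.5] w 0.0042 g 79.7 q [0.66 0.15 1.72 0.   1.28 0.62]
t [-0.4207, 0.0587, 0.0485] r [-0.0013, -0.0012, -0.0215] rows>= 11.0
t [-0.4184, 0.1594, 0.0634] r [-0.0013, -0.0012, -0.0215] rows>= 11.0
```

```bash
python3 -m pendant '{"fingers":[-1,-1,-1,-1,-1,-1,-1,-1,-1,-1,-1,-1,-1,-1],"translation":[[-0.42,0.049,0.01],[-0.42,0.049,0.01],[-0.42,0.049,0.01],[-0.42,0.049,0.01],[-0.42,0.049,0.01],[-0.42,0.049,0.01],[-0.42,0.049,0.01],[-0.42,0.049,0.01],[-0.42,0.049,0.01],[-0.42,0.049,0.01],[-0.42,0.049,0.01],[-0.42,0.049,0.01],[-0.42,0.049,0.01],[-0.42,0.049,0.01]],"delta_rot":[[0,0,-0.0215],[0,0,-0.0215],[0,0,-0.0215],[0,0,-0.0215],[0,0,-0.0215],[0,0,-0.0215],[0,0,-0.0215],[0,0,-0.0215],[0,0,-0.0215],[0,0,-0.0215],[0,0,-0.0215],[0,0,-0.0215],[0,0,-0.0215],[0,0,-0.0215]]}'
cat > fm.py <<'E'
from h import *
def former(nm):
    st();o=readout.get_obs();p0=np.array(o['position']);R=Ro.from_quat(o['orientation']).as_matrix()
    p,d,i=snap('scene');W=cloud(i,d);q=(W-p0)@R
    k=np.isfinite(q[...,0])&(abs(q[...,1])<.02)&(abs(q[...,0])<.06)&(q[...,2]>.0)&(q[...,2]<.2);r=q[k]
    v,u=np.nonzero(k)
    print('n',len(r),'bottom',r[:,2].max().round(4),'tilt y(z)',np.polyfit(r[:,2],r[:,1],1).round(3),'yaw y(x)',np.polyfit(r[:,0],r[:,1],1).round(3))
    for lo in np.arange(0,.09,.006):
        x=np.sort(r[(r[:,2]>=lo)&(r[:,2]<lo+.006),0])
        if len(x)<3: continue
        j=np.nonzero(np.diff(x)>.012)[0]
        print('%.3f'%lo,len(x),x[0].round(4),x[-1].round(4),'gaps',[(x[a].round(4),x[a+1].round(4)) for a in j])
    cv2.imwrite('pics/'+nm,cv2.resize(p[v.min()-60:v.max()+40,u.min()-70:u.max()+70],None,fx=3,fy=3,interpolation=cv2.INTER_CUBIC)[:600,:800])
E
python3 -c "
from fm import *
former('f1.png')"
```

```text
time_s: 19.23
position: [0.4898, -0.0846, 0.3029]
orientation: [0.686, 0.728, -0.0, -0.002]
force: [-0.2, -0.3, -3.0]
grip_width: 0.0042
gripper_force: 79.7
t=19.23 p [ 0.4898 -0.0846  0.3029] a 0.0590 F [-0.2 -0.3 -3. ] w 0.0042 g 79.7 q [-0.18  0.09  1.81  0.    1.25 -0.23]
n 808 bottom 0.1859 tilt y(z) [-0.002  0.004] yaw y(x) [0.004 0.004]
0.000 11 -0.0228 0.0186 gaps []
0.006 24 -0.0231 0.0172 gaps []
0.012 10 -0.0233 0.0196 gaps [(np.float64(-0.0064), np.float64(0.0109))]
0.018 15 -0.0232 0.0185 gaps [(np.float64(-0.0141), np.float64(0.0097))]
0.024 8 -0.023 0.0209 gaps [(np.float64(-0.0175), np.float64(0.0098))]
0.030 14 -0.0238 0.0202 gaps [(np.float64(-0.0143), np.float64(0.002))]
0.036 26 -0.0222 0.0214 gaps []
0.042 17 -0.0225 0.0183 gaps []
0.048 22 -0.0359 0.0372 gaps [(np.float64(0.023), np.float64(0.0372))]
0.054 44 -0.043 0.0363 gaps []
0.060 38 -0.0382 0.0398 gaps []
0.066 36 -0.0431 0.0434 gaps []
0.072 36 -0.0436 0.0436 gaps []
0.078 35 -0.0393 0.0482 gaps []
0.084 37 -0.041 0.0514 gaps []
```

View pics/f1.png

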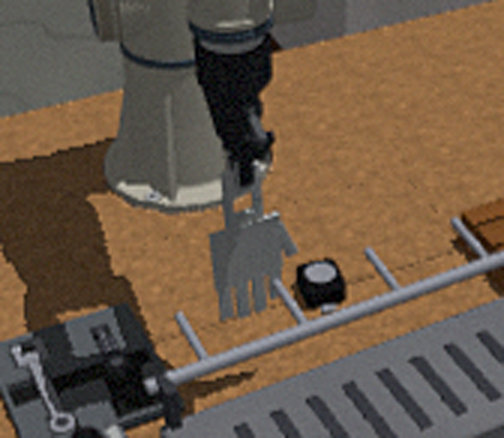

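The former hangs upright in the grip, hole at about (243,190) in the crop. Before threading it I'll cross-check the peg positions from all cameras.

```bash
cat > pg.py <<'E'
from h import *
def pegs(W,tag):
    s=W.reshape(-1,3);s=s[np.isfinite(s[:,0])]
    b=s[(s[:,2]>.224)&(s[:,2]<.245)]
    for y0 in (.136,.027,-.082,-.191):
        r=b[(abs(b[:,1]-y0)<.016)&(b[:,0]>.55)&(b[:,0]<.622)]
        if len(r)<15: continue
        A=np.polyfit(r[:,0],r[:,1],1); e=r[:,1]-np.polyval(A,r[:,0])
        print(tag,y0,len(r),'y@.60 mean %.4f'%np.polyval(A,.6),'mid %.4f'%(np.polyval(A,.6)+(e.min()+e.max())/2),'wid %.4f'%np.ptp(e),'slope %.3f'%A[0],'ztop@.6 %.4f'%r[abs(r[:,0]-.6)<.006,2].max(),'xmin %.4f'%r[:,0].min())
E
python3 - <<'E'
from pg import *
for n in ('top0','scene0','w1'):
    z=np.load(n+'.npz');i={k:z[k] for k in z if k not in 'pd'};pegs(cloud(i,z['d']),n)
st();p,d,i=snap('wrist');pegs(cloud(i,d),'now')
p,d,i=snap('wrist');pegs(cloud(i,d),'now')
E
```

```text
top0 0.136 74 y@.60 mean 0.1369 mid 0.1373 wid 0.0093 slope 0.079 ztop@.6 0.2340 xmin 0.5585
top0 0.027 69 y@.60 mean 0.0267 mid 0.0270 wid 0.0096 slope 0.073 ztop@.6 0.2357 xmin 0.5666
top0 -0.082 63 y@.60 mean -0.0831 mid -0.0833 wid 0.0101 slope 0.069 ztop@.6 0.2348 xmin 0.5719
top0 -0.191 56 y@.60 mean -0.1931 mid -0.1935 wid 0.0102 slope 0.062 ztop@.6 0.2346 xmin 0.5796
scene0 0.136 44 y@.60 mean 0.1354 mid 0.1367 wid 0.0111 slope 0.056 ztop@.6 0.2323 xmin 0.5584
scene0 0.027 41 y@.60 mean 0.0252 mid 0.0262 wid 0.0113 slope 0.061 ztop@.6 0.2342 xmin 0.5668
scene0 -0.082 37 y@.60 mean -0.0846 mid -0.0835 wid 0.0107 slope 0.066 ztop@.6 0.2353 xmin 0.5734
scene0 -0.191 36 y@.60 mean -0.1945 mid -0.1940 wid 0.0107 slope 0.066 ztop@.6 0.2358 xmin 0.5827
w1 0.136 545 y@.60 mean 0.1380 mid 0.1374 wid 0.0100 slope 0.063 ztop@.6 0.2324 xmin 0.5573
w1 0.027 401 y@.60 mean 0.0289 mid 0.0278 wid 0.0101 slope 0.068 ztop@.6 0.2332 xmin 0.5640
w1 -0.082 264 y@.60 mean -0.0803 mid -0.0815 wid 0.0103 slope 0.036 ztop@.6 0.2340 xmin 0.5732
t=19.28 p [ 0.49   -0.0844  0.3033] a 0.0599 F [ 1.5 -0.3
[... 220 characters left out ...]
0.066 ztop@.6 0.2340 xmin 0.5707Traceback (most recent call last):
  File "<stdin>", line 4, in <module>
  File "pg.py", line 9, in pegs
    print(tag,y0,len(r),'y@.60 mean %.4f'%np.polyval(A,.6),'mid %.4f'%(np.polyval(A,.6)+(e.min()+e.max())/2),'wid %.4f'%np.ptp(e),'slope %.3f'%A[0],'ztop@.6 %.4f'%r[abs(r[:,0]-.6)<.006,2].max(),'xmin %.4f'%r[:,0].min())
                                                                                                                                                                   ~~~~~~~~~~~~~~~~~~~~~~~~~~~~^^
    return umr_maximum(a, axis, None, out, keepdims, initial, where)
ValueError: zero-size array to reduction operation maximum which has no identity
```

```bash
python3 -m pendant '{"fingers":[-1,-1,-1,-1,-1,-1,-1,-1,-1,-1,-1,-1,-1,-1],"translation":[[-0.0037,0.025,0.02],[-0.0037,0.025,0.04],[-0.0037,0.025,0.05],[-0.0037,0.025,0.05],[-0.0037,0.025,0.05],[-0.0037,0.04,0.05],[-0.0037,0.05,0.05],[-0.0037,0.06,0.05],[-0.0037,0.07,0.05],[-0.0037,0.08,0.05],[-0.0037,0.09,0.05],[-0.0037,0.10,0.05],[-0.0037,0.11,0.05],[-0.0037,0.11,0.05]],"delta_rot":[[0,0,0],[0,0,0],[0,0,0],[0,0,0],[0,0,0],[0,0,0],[0,0,0],[0,0,0],[0,0,0],[0,0,0],[0,0,0],[0,0,0],[0,0,0],[0,0,0]]}'
python3 -c "
from fm import *
former('f2.png')"
```

```text
time_s: 20.5
position: [0.6026, -0.0828, 0.2539]
orientation: [0.686, 0.728, 0.0, -0.001]
force: [-1.2, 0.5, -1.9]
grip_width: 0.004
gripper_force: 79.7
t=20.50 p [ 0.6026 -0.0828  0.2539] a 0.0588 F [-1.2  0.5 -1.9] w 0.0040 g 79.7 q [-0.14  0.31  1.65  0.    1.19 -0.2 ]
n 488 bottom 0.1405 tilt y(z) [-0.006  0.004] yaw y(x) [0.007 0.004]
0.000 11 -0.0232 0.0179 gaps [(np.float64(-0.0096), np.float64(0.008))]
0.006 21 -0.023 0.0174 gaps []
0.012 12 -0.0233 0.0194 gaps [(np.float64(-0.0146), np.float64(-0.0017))]
0.018 13 -0.023 0.0179 gaps [(np.float64(-0.0174), np.float64(-0.0044)), (np.float64(0.0009), np.float64(0.0133))]
0.024 30 -0.0244 0.0218 gaps []
0.030 13 -0.0232 0.0208 gaps [(np.float64(-0.0047), np.float64(0.0099))]
0.036 19 -0.0235 0.02 gaps [(np.float64(-0.0018), np.float64(0.0117))]
0.042 15 -0.0235 0.0193 gaps [(np.float64(-0.0014), np.float64(0.0141))]
0.048 32 -0.043 0.0379 gaps [(np.float64(0.0032), np.float64(0.017))]
0.054 25 -0.0435 0.0376 gaps [(np.float64(0.0054), np.float64(0.018))]
0.060 16 -0.0424 0.0353 gaps [(np.float64(0.005), np.float64(0.0239))]
0.084 20 -0.043 0.0496 gaps [(np.float64(-0.0235), np.float64(-0.0112))]
```

View pics/f2.png

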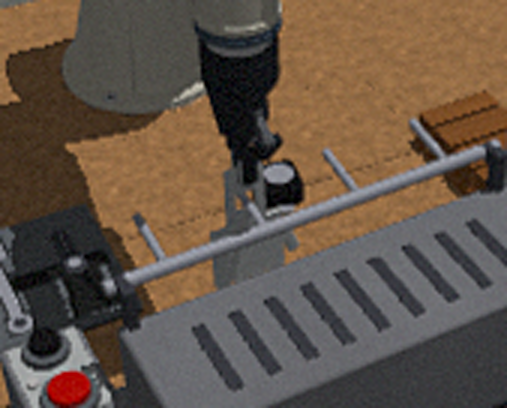

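The peg (244,205) passes through the hole without contact force. Lowering and releasing.

```bash
python3 -m pendant '{"fingers":[-1,-1,-1,-1,-1,-1],"translation":[[0,0,0.003],[0,0,0.005],[0,0,0.006],[0,0,0.007],[0,0,0.008],[0,0,0.008]],"delta_rot":[[0,0,0],[0,0,0],[0,0,0],[0,0,0],[0,0,0],[0,0,0]]}' 40
python3 -c "from h import *;st()"
```

```text
time_s: 21.05
position: [0.6003, -0.0829, 0.2459]
orientation: [0.686, 0.727, -0.0, -0.001]
force: [0.3, 0.2, -2.8]
grip_width: 0.0041
gripper_force: 79.7
t=21.05 p [ 0.6003 -0.0829  0.2459] a 0.0585 F [ 0.3  0.2 -2.8] w 0.0041 g 79.7 q [-0.14  0.31  1.66  0.    1.17 -0.2 ]
```

```bash
python3 -m pendant '{"fingers":[-1,-1,-1,-1],"translation":[[0,0,0.0015],[0,0,0.0025],[0,0,0.0025],[0,0,0.0025]],"delta_rot":[[0,0,0],[0,0,0],[0,0,0],[0,0,0]]}' 40
python3 -m pendant '{"fingers":[-0.8,-0.7,-0.6,-0.5,-0.5,-0.5,-0.5,-0.5,-0.5,-0.5,-0.5,-0.5,-0.5],"translation":[[0,0,0],[0,0,0],[0,0,0],[0,0,0],[0,0,0],[0,0,0],[0,0,-0.01],[0,0,-0.03],[0,0,-0.06],[0,0,-0.09],[0,0,-0.12],[0,0,-0.12],[0,0,-0.12]],"delta_rot":[[0,0,0],[0,0,0],[0,0,0],[0,0,0],[0,0,0],[0,0,0],[0,0,0],[0,0,0],[0,0,0],[0,0,0],[0,0,0],[0,0,0],[0,0,0]]}' 40
python3 - <<'E'
from h import *
st();p,d,i=snap('scene');W=cloud(i,d);s=W.reshape(-1,3);s=s[np.isfinite(s[:,0])]
r=s[(abs(s[:,0]-.60)<.035)&(abs(s[:,1]+.083)<.06)&(s[:,2]>.2)&(s[:,2]<.275)&(abs(s[:,1]+.083)>.008)]
print(len(r),r.min(0).round(4),r.max(0).round(4),r.mean(0).round(4))
r=s[(abs(s[:,0]-.526)<.025)&(s[:,1]>.29)&(s[:,1]<.37)&(s[:,2]>.2)&(s[:,2]<.235)];print('f2',len(r),r.mean(0))
plan([.526,.3332,.31],.04)
E
```

```text
time_s: 21.38
position: [0.6006, -0.0829, 0.2448]
orientation: [0.686, 0.728, 0.0, -0.001]
force: [-3.6, 1.3, 6.9]
grip_width: 0.0043
gripper_force: 81.3
time_s: 22.47
position: [0.6016, -0.0832, 0.3664]
orientation: [0.686, 0.728, 0.001, 0.001]
force: [0.4, -0.2, -0.3]
grip_width: 0.0212
gripper_force: 0.0
t=22.47 p [ 0.6016 -0.0832  0.3664] a 0.0586 F [ 0.4 -0.2 -0.3] w 0.0212 g 0.0 q [-0.14  0.23  1.51  0.    1.4  -0.2 ]
132 [ 0.5997 -0.1064  0.2009] [ 0.6096 -0.0618  0.2695] [ 0.6049 -0.0872  0.237 ]
f2 50 [0.5308907  0.33065495 0.21068443]
t [0.4199, -0.0503, 0.0549] r [0.0002, -0.001, 0.0186] rows>= 11.0
```

The first former hangs with its tab top at 0.269 m on peg 3. Now the second.

```bash
python3 -m pendant '{"fingers":[-0.1,-0.1,-0.1,-0.1,-0.1,-0.1,-0.1,-0.1,-0.1,-0.1,-0.1,-0.1,-0.1,-0.1],"translation":[[0.42,-0.0503,0.05],[0.42,-0.0503,0.05],[0.42,-0.0503,0.05],[0.42,-0.0503,0.05],[0.42,-0.0503,0.05],[0.42,-0.0503,0.05],[0.42,-0.0503,0.05],[0.42,-0.0503,0.05],[0.42,-0.0503,0.05],[0.42,-0.0503,0.05],[0.42,-0.0503,0.05],[0.42,-0.0503,0.05],[0.42,-0.0503,0.05],[0.42,-0.0503,0.05]],"delta_rot":[[0,0,0.0186],[0,0,0.0186],[0,0,0.0186],[0,0,0.0186],[0,0,0.0186],[0,0,0.0186],[0,0,0.0186],[0,0,0.0186],[0,0,0.0186],[0,0,0.0186],[0,0,0.0186],[0,0,0.0186],[0,0,0.0186],[0,0,0.0186]]}' 60
python3 - <<'E'
from h import *
st()
p,d,i=snap('wrist');W=cloud(i,d);s=W.reshape(-1,3);s=s[np.isfinite(s[:,0])]
r=s[(abs(s[:,0]-.526)<.02)&(s[:,1]>.29)&(s[:,1]<.37)&(s[:,2]>.2)&(s[:,2]<.235)]
(x,y),sz,an=cv2.minAreaRect(r[:,:2].astype(np.float32));print(x,y,sz,an,r[:,2].max())
plan([x,y,.196],.037)
E
```

```text
time_s: 23.68
position: [0.5258, 0.332, 0.3137]
orientation: [0.693, 0.721, -0.001, -0.001]
force: [-0.3, 0.0, -0.9]
grip_width: 0.0381
gripper_force: 0.0
t=23.68 p [0.5258 0.332  0.3137] a 0.0395 F [-0.3  0.  -0.9] w 0.0381 g 0.0 q [0.56 0.28 1.54 0.   1.31 0.52]
0.5265966057777405 0.3329974114894867 (0.005067339166998863, 0.043894752860069275) 2.3331637382507324 0.21929792069946372
t [0.0011, 0.0007, 0.118] r [-0.0016, -0.0006, 0.0017] rows>= 3.0
```

```bash
python3 -m pendant '{"fingers":[-0.1,-0.1,-0.1,-0.1,-0.1,-0.1,-0.1,-1,-1,-1,-1,-1,-1,-1,-1],"translation":[[0.001,0.0007,0.02],[0.001,0.0007,0.05],[0.001,0.0007,0.08],[0.001,0.0007,0.1],[0.001,0.0007,0.118],[0.001,0.0007,0.118],[0.001,0.0007,0.118],[0.001,0.0007,0.118],[0.001,0.0007,0.118],[0.001,0.0007,0.118],[0.001,0.0007,0.118],[0.001,0.0007,0.118],[0.001,0.0007,0.118],[0.001,0.0007,0.118],[0.001,0.0007,0.118]],"delta_rot":[[0,0,0],[0,0,0],[0,0,0],[0,0,0],[0,0,0],[0,0,0],[0,0,0],[0,0,0],[0,0,0],[0,0,0],[0,0,0],[0,0,0],[0,0,0],[0,0,0],[0,0,0]]}' 60
python3 -c "from h import *;st()"
python3 -m pendant '{"fingers":[-1,-1,-1,-1,-1,-1,-1],"translation":[[0,0,-0.02],[0,0,-0.05],[0,0,-0.08],[0,0,-0.11],[0,0,-0.12],[0,0,-0.12],[0,0,-0.12]],"delta_rot":[[0,0,0],[0,0,0],[0,0,0],[0,0,0],[0,0,0],[0,0,0],[0,0,0]]}' 80
python3 - <<'E'
from h import *
st(); plan([.475,.1297,.303],.0586)
E
```

```text
time_s: 24.98
position: [0.5272, 0.335, 0.198]
orientation: [0.693, 0.721, 0.001, -0.0]
force: [-0.1, -0.9, 7.2]
grip_width: 0.0049
gripper_force: 60.5
t=24.98 p [0.5272 0.335  0.198 ] a 0.0401 F [-0.1 -0.9  7.2] w 0.0049 g 60.5 q [0.56 0.38 1.67 0.   1.09 0.52]
time_s: 25.57
position: [0.5262, 0.3343, 0.3157]
orientation: [0.693, 0.721, 0.0, -0.001]
force: [-0.2, 0.1, -3.8]
grip_width: 0.0041
gripper_force: 80.3
t=25.57 p [0.5262 0.3343 0.3157] a 0.0401 F [-0.2  0.1 -3.8] w 0.0041 g 80.3 q [0.56 0.29 1.54 0.   1.32 0.52]
t [-0.2024, -0.0594, 0.0125] r [-0.0011, -0.0013, -0.0185] rows>= 6.0
```

```bash
python3 -m pendant '{"fingers":[-1,-1,-1,-1,-1,-1,-1,-1,-1],"translation":[[-0.2024,-0.0594,0.0125],[-0.2024,-0.0594,0.0125],[-0.2024,-0.0594,0.0125],[-0.2024,-0.0594,0.0125],[-0.2024,-0.0594,0.0125],[-0.2024,-0.0594,0.0125],[-0.2024,-0.0594,0.0125],[-0.2024,-0.0594,0.0125],[-0.2024,-0.0594,0.0125]],"delta_rot":[[0,0,-0.0185],[0,0,-0.0185],[0,0,-0.0185],[0,0,-0.0185],[0,0,-0.0185],[0,0,-0.0185],[0,0,-0.0185],[0,0,-0.0185],[0,0,-0.0185]]}'
python3 -c "
from fm import *
former('f3.png')
plan([.505,.1318,.2545],.06);plan([.59,.1369,.2545],.06)"
```

```text
time_s: 26.32
position: [0.4752, 0.1305, 0.3026]
orientation: [0.686, 0.728, -0.0, -0.001]
force: [0.4, 0.1, -2.2]
grip_width: 0.0046
gripper_force: 80.2
t=26.32 p [0.4752 0.1305 0.3026] a 0.0589 F [ 0.4  0.1 -2.2] w 0.0046 g 80.2 q [0.26 0.08 1.82 0.   1.24 0.2 ]
n 731 bottom 0.1861 tilt y(z) [-0.005  0.004] yaw y(x) [-0.001  0.004]
0.000 11 -0.0243 0.0157 gaps [(np.float64(-0.0035), np.float64(0.0112))]
0.006 17 -0.0229 0.0128 gaps []
0.012 8 -0.0234 0.0163 gaps [(np.float64(-0.0101), np.float64(0.0127))]
0.018 11 -0.0252 0.0155 gaps [(np.float64(-0.0165), np.float64(0.0096))]
0.024 11 -0.0243 0.0165 gaps [(np.float64(-0.0144), np.float64(0.0091))]
0.030 13 -0.0242 0.0179 gaps [(np.float64(-0.0148), np.float64(-0.002)), (np.float64(-0.002), np.float64(0.0117))]
0.036 20 -0.0263 0.0177 gaps []
0.042 16 -0.0268 0.0179 gaps []
0.048 20 -0.0256 0.0319 gaps [(np.float64(0.0185), np.float64(0.0319))]
0.054 35 -0.0432 0.0377 gaps []
0.060 27 -0.0415 0.0405 gaps []
0.066 31 -0.0461 0.0387 gaps []
0.072 33 -0.0448 0.043 gaps []
0.078 30 -0.0428 0.0428 gaps []
0.084 34 -0.0481 0.0467 gaps []
t [-0.0008, 0.0299, 0.0481] r [-0.0023, -0.0014, -0.0005] rows>= 2.0
t [-0.0007, 0.115, 0.048] r [-0.0023, -0.0014, -0.0005] rows>= 3.0
```

```bash
python3 -m pendant '{"fingers":[-1,-1,-1,-1,-1,-1,-1,-1,-1,-1,-1,-1,-1,-1],"translation":[[0.0024,0.03,0.02],[0.0024,0.03,0.04],[0.0024,0.03,0.048],[0.0024,0.03,0.048],[0.0024,0.03,0.048],[0.0024,0.04,0.048],[0.0024,0.05,0.048],[0.0024,0.06,0.048],[0.0024,0.07,0.048],[0.0024,0.08,0.048],[0.0024,0.09,0.048],[0.0024,0.10,0.048],[0.0024,0.113,0.048],[0.0024,0.113,0.048]],"delta_rot":[[0,0,0],[0,0,0],[0,0,0],[0,0,0],[0,0,0],[0,0,0],[0,0,0],[0,0,0],[0,0,0],[0,0,0],[0,0,0],[0,0,0],[0,0,0],[0,0,0]]}'
python3 -c "
from fm import *
former('f4.png')"
```

```text
time_s: 27.53
position: [0.5903, 0.1389, 0.2552]
orientation: [0.686, 0.727, 0.001, -0.0]
force: [0.2, -0.2, -1.9]
grip_width: 0.0044
gripper_force: 80.2
t=27.53 p [0.5903 0.1389 0.2552] a 0.0582 F [ 0.2 -0.2 -1.9] w 0.0044 g 80.2 q [0.23 0.3  1.65 0.   1.19 0.17]
n 414 bottom 0.1371 tilt y(z) [-0.     0.004] yaw y(x) [0.005 0.004]
0.000 9 -0.0237 0.0178 gaps []
0.006 14 -0.0238 0.0199 gaps []
0.012 16 -0.0245 0.0188 gaps []
0.018 12 -0.0268 0.0199 gaps [(np.float64(-0.0188), np.float64(-0.0059)), (np.float64(-0.0027), np.float64(0.0096))]
0.024 28 -0.0238 0.0219 gaps []
0.030 8 -0.0228 0.0193 gaps [(np.float64(-0.0162), np.float64(-0.0039)), (np.float64(-0.0039), np.float64(0.0104))]
0.036 17 -0.0246 0.0189 gaps [(np.float64(-0.0023), np.float64(0.0103))]
0.042 13 -0.0247 0.0183 gaps [(np.float64(0.0006), np.float64(0.0156))]
0.048 16 -0.0243 0.0315 gaps [(np.float64(0.0043), np.float64(0.0211))]
0.054 28 -0.0433 0.0412 gaps [(np.float64(0.007), np.float64(0.0289))]
0.060 14 -0.0439 0.0373 gaps [(np.float64(-0.0439), np.float64(-0.0309)), (np.float64(0.0115), np.float64(0.0259))]
0.084 16 -0.0439 0.0439 gaps [(np.float64(-0.0439), np.float64(-0.0314)), (np.float64(-0.0277), np.float64(-0.0107))]
```

View pics/f4.png

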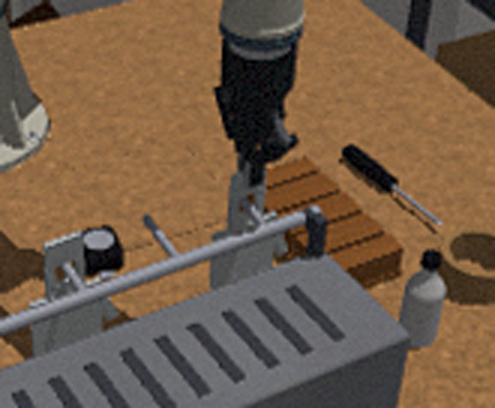

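Peg 1 is through the hole at (250,208), and the first former hangs on peg 3 at (65,270). Lowering and releasing.

```bash
python3 -m pendant '{"fingers":[-1,-1,-1,-1,-1,-1,-1,-1],"translation":[[0,0,0.003],[0,0,0.005],[0,0,0.007],[0,0,0.008],[0,0,0.009],[0,0,0.01],[0,0,0.011],[0,0,0.011]],"delta_rot":[[0,0,0],[0,0,0],[0,0,0],[0,0,0],[0,0,0],[0,0,0],[0,0,0],[0,0,0]]}' 40
python3 -c "from h import *;st()"
python3 -m pendant '{"fingers":[-0.8,-0.7,-0.6,-0.5,-0.5,-0.5,-0.5,-0.5,-0.5,-0.5,-0.5,-0.5,-0.5],"translation":[[0,0,0],[0,0,0],[0,0,0],[0,0,0],[0,0,0],[0,0,0],[0,0,-0.01],[0,0,-0.03],[0,0,-0.06],[0,0,-0.09],[0,0,-0.12],[0,0,-0.12],[0,0,-0.12]],"delta_rot":[[0,0,0],[0,0,0],[0,0,0],[0,0,0],[0,0,0],[0,0,0],[0,0,0],[0,0,0],[0,0,0],[0,0,0],[0,0,0],[0,0,0],[0,0,0]]}' 40
python3 - <<'E'
from h import *
st();p,d,i=snap('scene');W=cloud(i,d);s=W.reshape(-1,3);s=s[np.isfinite(s[:,0])]
for x,y in ((.6,-.083),(.59,.137)):
    r=s[(abs(s[:,0]-x)<.035)&(abs(s[:,1]-y)<.06)&(s[:,2]>.2)&(s[:,2]<.275)&(abs(s[:,1]-y)>.008)]
    print(len(r),r.min(0).round(4),r.max(0).round(4),r.mean(0).round(4))
cv2.imwrite('pics/s5.png',cv2.resize(p[130:300,200:470],None,fx=2.9,fy=2.9))
p,d,i=snap('top');W=cloud(i,d)
for n in (0,):
    hs=cv2.cvtColor(p,cv2.COLOR_BGR2HSV)
    m=(W[...,2]>.1)&(W[...,2]<.14)&(hs[...,2]<75)&(W[...,1]<-.28)&(W[...,1]>-.35)&(W[...,0]>.57)&(W[...,0]<.64)
    r=W[m];print('start',len(r),np.median(r,0),r.min(0),r.max(0))
plan([.602,-.15,.366],.06);plan([.602,-.31,.30],.06)
E
```

```text
time_s: 28.25
position: [0.5875, 0.1389, 0.2462]
orientation: [0.686, 0.727, 0.0, -0.001]
force: [-6.4, -2.4, 12.9]
grip_width: 0.0043
gripper_force: 82.7
t=28.25 p [0.5875 0.1389 0.2462] a 0.0585 F [-6.4 -2.4 12.9] w 0.0043 g 82.7 q [0.23 0.31 1.66 0.   1.17 0.17]
time_s: 29.33
position: [0.5889, 0.1389, 0.3672]
orientation: [0.686, 0.727, 0.002, 0.0]
force: [-0.5, -1.5, -0.9]
grip_width: 0.0215
gripper_force: 0.0
t=29.33 p [0.5889 0.1389 0.3672] a 0.0585 F [-0.5 -1.5 -0.9] w 0.0215 g 0.0 q [0.23 0.22 1.51 0.   1.4  0.17]
134 [ 0.5998 -0.1072  0.2002] [ 0.6109 -0.0618  0.2666] [ 0.605  -0.0869  0.2363]
116 [0.5834 0.1134 0.201 ] [0.598  0.1603 0.2675] [0.5919 0.1336 0.2364]
start 85 [ 0.59889276 -0.31090465  0.12428347] [ 0.58573056 -0.32480221  0.11098258] [ 0.61465793 -0.29698238  0.13204208]
t [-0.289, -0.0025, -0.0023] r [-0.0018, -0.0012, -0.0015] rows>= 7.0
t [-0.4488, -0.0117, 0.0635] r [-0.0018, -0.0012, -0.0015] rows>= 11.0
```

View pics/s5.png

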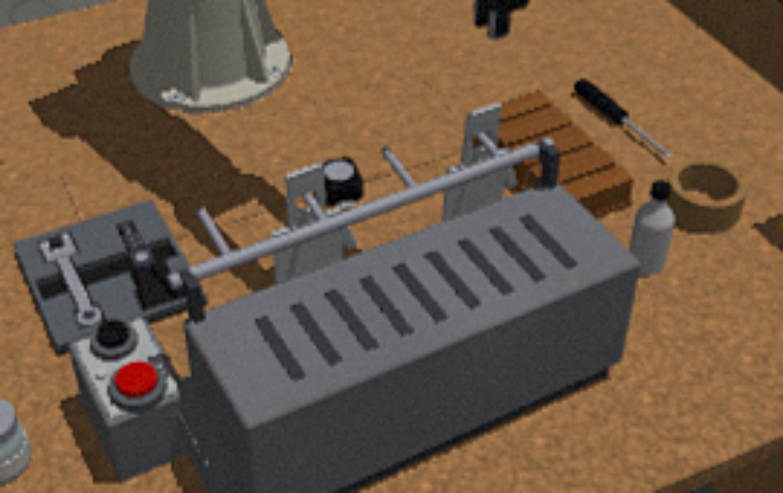

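Both formers hang at (300,215) and (480,150) in the crop, and both tools sit in the tray. Moving above the start button with fingers shut, turned so the camera stays clear of the pegs.

```bash
python3 -m pendant '{"fingers":[-1,-1,-1,-1,-1,-1,-1,-1,-1,-1,-1,-1,-1,-1,-1,-1,-1],"translation":[[-0.449,-0.014,0.03],[-0.449,-0.014,0.03],[-0.449,-0.014,0.03],[-0.449,-0.014,0.03],[-0.449,-0.014,0.03],[-0.449,-0.014,0.03],[-0.449,-0.014,0.03],[-0.449,-0.014,0.03],[-0.449,-0.014,0.03],[-0.449,-0.014,0.067],[-0.449,-0.014,0.067],[-0.449,-0.014,0.067],[-0.449,-0.014,0.067],[-0.449,-0.014,0.067],[-0.449,-0.014,0.067],[-0.449,-0.014,0.067],[-0.449,-0.014,0.067]],"delta_rot":[[0,0,-1.51],[0,0,-1.51],[0,0,-1.51],[0,0,-1.51],[0,0,-1.51],[0,0,-1.51],[0,0,-1.51],[0,0,-1.51],[0,0,-1.51],[0,0,-1.51],[0,0,-1.51],[0,0,-1.51],[0,0,-1.51],[0,0,-1.51],[0,0,-1.51],[0,0,-1.51],[0,0,-1.51]]}' 40
python3 - <<'E'
from h import *
st();p,d,i=snap('wrist');W=cloud(i,d);np.savez('w6.npz',p=p,d=d,**{k:np.array(v) for k,v in i.items()});cv2.imwrite('pics/w6.png',p)
hs=cv2.cvtColor(p,cv2.COLOR_BGR2HSV)
m=(W[...,2]>.1)&(W[...,2]<.14)&(hs[...,2]<75)&(W[...,1]<-.28)&(W[...,1]>-.35)&(W[...,0]>.57)&(W[...,0]<.64)
r=W[m];print('start',len(r),np.median(r,0),r.min(0),r.max(0))
c0=np.array([.392,-.274]);th=np.radians(1.85);E=np.array([[np.cos(th),np.sin(th)],[-np.sin(th),np.cos(th)]])
s=W.reshape(-1,3);s=s[np.isfinite(s[:,0])];q=(s[:,:2]-c0)@E.T
for yc,nm in ((-.0455,'spanner'),(.0446,'pliers')):
  k=(abs(q[:,1]-yc)<.006)
  print(nm,[(lo.round(2),np.median(s[m,2]).round(4)) for lo in np.arange(-.08,.08,.02) for m in [k&(q[:,0]>=lo)&(q[:,0]<lo+.02)] if m.sum()>3])
E
```

```text
time_s: 30.85
position: [0.6003, -0.3095, 0.297]
orientation: [0.001, 1.0, 0.001, -0.001]
force: [0.2, -0.0, 0.6]
grip_width: 0.0
gripper_force: 0.0
t=30.85 p [ 0.6003 -0.3095  0.297 ] a 1.5678 F [ 0.2 -0.   0.6] w 0.0000 g 0.0 q [-0.48  0.38  1.44  0.    1.32 -2.05]
start 808 [ 0.59893611 -0.31399215  0.12458103] [ 0.57630292 -0.33038057  0.10708467] [ 0.61737803 -0.29795745  0.12672328]
spanner [(np.float64(0.0), np.float64(0.0169)), (np.float64(0.02), np.float64(0.0166)), (np.float64(0.04), np.float64(0.0169)), (np.float64(0.06), np.float64(0.018))]
pliers [(np.float64(0.0), np.float64(0.006)), (np.float64(0.02), np.float64(0.0057)), (np.float64(0.04), np.float64(0.0057)), (np.float64(0.06), np.float64(0.0058))]
```

View pics/w6.png

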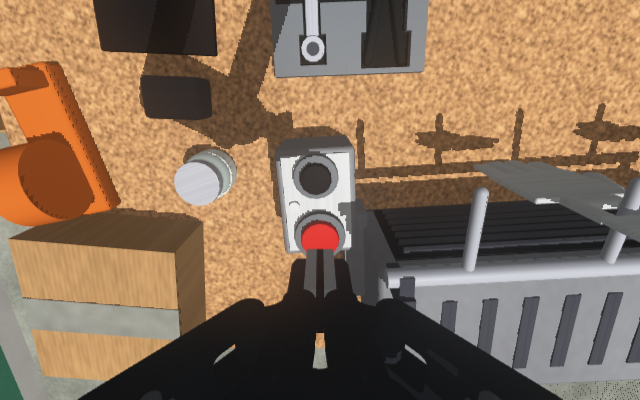

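The start button is at (316,177), with the red stop beyond it at (320,240). The ring and grip ends are still in the tray. I'll refine the button centre and height.

Run:
```python
from h import *
z=np.load('w6.npz');i={k:z[k] for k in z if k not in 'pd'};W=cloud(i,z['d']);p=z['p']
hs=cv2.cvtColor(p,cv2.COLOR_BGR2HSV)
for v in range(148,206,4): print(v,hs[v,316],W[v,316].round(4))
for u in range(288,346,6): print(u,hs[177,u],W[177,u].round(4))
m=np.zeros(p.shape[:2],np.uint8);m[140:210,280:355]=((W[...,2]>.1215)&(hs[...,2]<75))[140:210,280:355]
n,l,s,c=cv2.connectedComponentsWithStats(m);k=1+s[1:,4].argmax();v,u=np.nonzero(l==k);r=W[v,u]
print(len(r),cv2.minEnclosingCircle(r[:,:2].astype(np.float32)),np.median(r[:,2]))
plan([.599,-.3125,.135],1.57)
```

```text
148 [  6  12 104] [ 0.5722 -0.313   0.0977]
152 [10 18 83] [ 0.5762 -0.313   0.0998]
156 [120   4 135] [ 0.5781 -0.3129  0.1132]
160 [120   7 146] [ 0.5823 -0.3129  0.1137]
164 [12 50 51] [ 0.5847 -0.3128  0.1229]
168 [ 8 32 64] [ 0.5883 -0.3128  0.1254]
172 [ 8 32 63] [ 0.5928 -0.3129  0.1247]
176 [11 32 63] [ 0.5969 -0.3129  0.1254]
180 [ 9 29 62] [ 0.6015 -0.3129  0.1245]
184 [ 9 29 62] [ 0.6061 -0.313   0.1236]
188 [ 9 29 62] [ 0.6097 -0.313   0.1263]
192 [ 9 29 62] [ 0.6148 -0.313   0.1244]
196 [110   5 141] [ 0.6228 -0.3132  0.1137]
200 [ 45   2 230] [ 0.6315 -0.3134  0.1021]
204 [ 45   2 229] [ 0.6365 -0.3134  0.1019]
288 [ 60   2 233] [ 0.6038 -0.3446  0.1028]
294 [100   6 134] [ 0.6008 -0.3369  0.1144]
300 [11 50 56] [ 0.5982 -0.3297  0.1243]
306 [ 8 33 62] [ 0.5981 -0.3234  0.1248]
312 [15 33 62] [ 0.5979 -0.3171  0.1256]
318 [ 9 28 64] [ 0.5979 -0.3108  0.1257]
324 [ 4 28 64] [ 0.5981 -0.3045  0.1249]
330 [ 9 32 56] [ 0.5985 -0.2981  0.1235]
336 [108   9 149] [ 0.6012 -0.2912  0.1133]
342 [ 50   3 236] [ 0.6044 -0.2838  0.1014]
739 ((0.6008005142211914, -0.313991904258728), 0.016706621274352074) 0.12466918773422365
t [0.0012, -0.0032, 0.1621] r [0.001, -0.0009, -0.0018] rows>= 4.0
```

```bash
python3 -m pendant '{"fingers":[-1,-1,-1,-1,-1,-1,-1,-1,-1,-1],"translation":[[0.0003,-0.004,0.04],[0.0003,-0.004,0.08],[0.0003,-0.004,0.12],[0.0003,-0.004,0.15],[0.0003,-0.004,0.165],[0.0003,-0.004,0.17],[0.0003,-0.004,0.174],[0.0003,-0.004,0.178],[0.0003,-0.004,0.181],[0.0003,-0.004,0.181]],"delta_rot":[[0,0,0],[0,0,0],[0,0,0],[0,0,0],[0,0,0],[0,0,0],[0,0,0],[0,0,0],[0,0,0],[0,0,0]]}'
python3 -c "from h import *;st()"
```

```text
time_s: 31.73
position: [0.6004, -0.314, 0.1181]
orientation: [0.001, 1.0, 0.0, 0.0]
force: [-3.5, 3.3, 5.7]
grip_width: -0.0
gripper_force: 2.9
t=31.73 p [ 0.6004 -0.314   0.1181] a 1.5684 F [-3.5  3.3  5.7] w -0.0000 g 2.9 q [-0.48  0.55  1.6   0.    0.99 -2.05]
```

Nearly down at 5.7 N; a few more mm until it bottoms, then I'll release it.

```bash
python3 -m pendant '{"fingers":[-1,-1,-1,-1,-1],"translation":[[0,0,0.0015],[0,0,0.003],[0,0,0.0035],[0,0,0.0035],[0,0,0.0035]],"delta_rot":[[0,0,0],[0,0,0],[0,0,0],[0,0,0],[0,0,0]]}'
python3 -c "from h import *;st()"
```

```text
time_s: 32.15
position: [0.6005, -0.3142, 0.1177]
orientation: [0.001, 1.0, 0.0, 0.001]
force: [-11.4, 7.6, 31.1]
grip_width: -0.0001
gripper_force: 15.6
t=32.15 p [ 0.6005 -0.3142  0.1177] a 1.5684 F [-11.4   7.6  31.1] w -0.0001 g 15.6 q [-0.48  0.55  1.6   0.    0.99 -2.05]
```

It has bottomed out (7 mm, 31 N). Backing up and doing the final check.

```bash
python3 -m pendant '{"fingers":[-1,-1,-1,-1,-1,-1,-1,-1,-1,-1,-1,-1,-1,-1],"translation":[[0,0,-0.01],[0,0,-0.04],[0,0,-0.08],[0,0,-0.12],[0,0,-0.16],[0,0,-0.2],[0.04,0.03,-0.2],[0.08,0.06,-0.2],[0.12,0.1,-0.2],[0.14,0.14,-0.2],[0.14,0.16,-0.2],[0.14,0.16,-0.2],[0.14,0.16,-0.2],[0.14,0.16,-0.2]],"delta_rot":[[0,0,0],[0,0,0],[0,0,0],[0,0,0],[0,0,0],[0,0,0],[0,0,0],[0,0,0],[0,0,0],[0,0,0],[0,0,0],[0,0,0],[0,0,0],[0,0,0]]}'
python3 - <<'E'
from h import *
st();p,d,i=snap('wrist');W=cloud(i,d);cv2.imwrite('pics/w7.png',p)
c0=np.array([.392,-.274]);th=np.radians(1.85);E=np.array([[np.cos(th),np.sin(th)],[-np.sin(th),np.cos(th)]])
s=W.reshape(-1,3);s=s[np.isfinite(s[:,0])];q=(s[:,:2]-c0)@E.T
print('tray max z',np.percentile(s[(abs(q[:,0])<.095)&(abs(q[:,1])<.09)&(s[:,2]<.1),2],99.9))
p,d,i=snap('scene');s=cloud(i,d).reshape(-1,3);s=s[np.isfinite(s[:,0])]
for x,y in ((.6,-.083),(.59,.137)):
    r=s[(abs(s[:,0]-x)<.035)&(abs(s[:,1]-y)<.06)&(s[:,2]>.2)&(s[:,2]<.275)&(abs(s[:,1]-y)>.008)]
    print(len(r),r.min(0).round(4),r.max(0).round(4))
r=s[(np.hypot(s[:,0]-.6005,s[:,1]+.3135)<.012)];print('start z',np.median(r[:,2]))
E
```

```text
time_s: 33.32
position: [0.4612, -0.1542, 0.3142]
orientation: [0.0, 1.0, -0.0, 0.001]
force: [-0.2, -0.7, 0.1]
grip_width: 0.0002
gripper_force: 0.0
t=33.32 p [ 0.4612 -0.1542  0.3142] a 1.5699 F [-0.2 -0.7  0.1] w 0.0002 g 0.0 q [-0.33  0.06  1.82  0.    1.26 -1.9 ]
tray max z 0.020290343907941436
130 [ 0.5989 -0.1062  0.2001] [ 0.6112 -0.0617  0.2669]
115 [0.5835 0.1131 0.2006] [0.5994 0.159  0.2706]
start z 0.12196102811342527
```

View pics/w7.png

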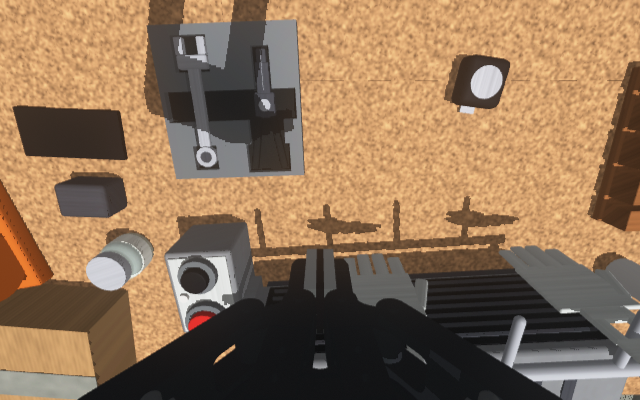

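The spanner (203,100) and pliers (264,105) are flat and home, both formers hang, and the start button (195,275) is back up. Handing in.

```bash
python3 -c "
from cell import workorder
print(workorder.job_done())"
```

```text
the job is handed in; nothing more can be done
None
```

The job is handed in: both formers found in the rack hang on pegs 1 and 3, the spanner and pliers lie flat and home in their cutouts, and I pressed the start button fully last and it came back up; the hand-in call returned no verdict.

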